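# Kit the woofer parts of a loudspeaker crossover

## Task

Put the woofer crossover parts in the grey tray, each lying flat on the floor of the nest shaped for it: the larger copper coil, hole upright, in the round nest, the larger box capacitor in the wide rectangular nest and the longer white resistor in the narrow one. The dark ferrite rod goes upright through the hole of that coil in its nest, fully home, standing on the nest floor. Leave the smaller coil, the smaller capacitor and the shorter resistor where they lie; they belong to the tweeter.

Things in the scene. Friction and masses are not known exactly. Their poses are not given: they have to be found in the camera images.
- coil_center (a point): The larger coil: copper winding with three white ties on a black bobbin, standing with its bore upright, 56 mm in diameter, 40 mm high, about 300 g. An open 22 mm bore runs right through, widened to 26 mm over its top 3 mm. This point is on the bore axis, half-way up (20 mm above its underside); z is the axis, up.
- core_center (a point): The ferrite rod: dark grey plain cylinder standing upright, 20 mm in diameter, 75 mm high, both ends chamfered 2 mm, about 100 g. This point is on its axis, half-way up (37.5 mm above its foot); z is its axis, up. Home in the coil it stands on the nest floor and projects 35 mm above the coil. It slides in the coil's bore by its own weight.
- capacitor_center (a point): The larger box capacitor: grey plastic box 58 mm long (x), 30 mm wide (y), 36 mm high (z), standing with its beige potted face and two thin 7 mm pins upwards, about 80 g. This point is its centre, 18 mm above its underside.
- resistor_center (a point): The longer cement resistor: white ceramic bar 75 mm long (x), 19 mm wide (y), 19 mm high (z), with a beige cement strip along its upper face and a 6 mm wire stub at each end, about 60 g. This point is its centre, 9.5 mm above its underside.
- coil_nest_floor (a point): A fixed light grey plastic nest, 110 x 90 x 14 mm, its recess floor lined dark, one of three (in any order) side by side in a darker grey tray with 20 mm high walls. This one has a round recess 72 mm across and 8 mm deep. This point is the centre of the recess floor, 10 mm above the bench; the rim of the recess is 8 mm higher, 18 mm above the bench. z up.
- capacitor_nest_floor (a point): A fixed light grey plastic nest, 110 x 90 x 14 mm, its recess floor lined dark, one of three (in any order) side by side in a darker grey tray with 20 mm high walls. This one has the wide rectangular recess: 74 mm along its x, 46 mm along its y, 8 mm deep. This point is the centre of the recess floor, 10 mm above the bench; the rim of the recess is 8 mm higher, 18 mm above the bench. z up.
- resistor_nest_floor (a point): A fixed light grey plastic nest, 110 x 90 x 14 mm, its recess floor lined dark, one of three (in any order) side by side in a darker grey tray with 20 mm high walls. This one has the narrow rectangular recess: 91 mm along its x, 35 mm along its y, 8 mm deep. This point is the centre of the recess floor, 10 mm above the bench; the rim of the recess is 8 mm higher, 18 mm above the bench. z up.
- small_coil_center (a point): Look-alike, to be left: a smaller copper coil, 40 mm in diameter, 26 mm high, 12 mm hole. This point is its centre, 13 mm above its underside.
- small_capacitor_center (a point): Look-alike, to be left: a smaller grey box capacitor, 41 x 20 mm (x, y), 26 mm high. This point is its centre, 13 mm above its underside.
- small_resistor_center (a point): Look-alike, to be left: a shorter white cement resistor, 48 x 13 mm (x, y), 13 mm high. This point is its centre, 6.5 mm above its underside.
Things that resemble listed ones, but are neither listed nor needed, are in the scene too. Leave any pink or yellow look-alike of the part that bears core_center alone.

How it is judged (in metres and radians):
At the end, for the whole second after the job is handed in: Coil, capacitor and resistor rest flat on their nest floors (3.5 mm, 0.12 rad), within 12.5 mm (coil) or 14.5 mm of the nest centres; the rod stands in the coil's bore (axes within 5 mm), home within 3.5 mm; the look-alikes are within 15 mm of where they lay; all at rest (horizontal distance between coil_center and coil_nest_floor below 0.0125 m and z of coil_center in the frame of coil_nest_floor below 0.0235 m and angle between each of coil_center, capacitor_center, resistor_center, core_center's own z axis and vertical below 0.12 rad and horizontal distance between capacitor_center and capacitor_nest_floor below 0.0145 m and z of capacitor_center in the frame of capacitor_nest_floor below 0.0215 m and horizontal distance between resistor_center and resistor_nest_floor below 0.0145 m and z of resistor_center in the frame of resistor_nest_floor below 0.013 m and horizontal distance between core_center and coil_center below 0.005 m and z of core_center in the frame of coil_center below 0.021 m and distance of each of small_coil_center, small_capacitor_center, small_resistor_center from where it was at the start of the episode below 0.015 m and linear speed of each of coil, core, capacitor, resistor below 0.02 m/s and angular speed of each of coil, core, capacitor, resistor below 0.2 rad/s); the robot touches nothing.
It also fails if it takes over 115 s, if anything falls off the work surface, if the arm or the gripper's body presses on something with over 40 N, if the wrist force passes 120 N, or if a joint passes its speed limit or range.

## Robot

A 7-joint arm with a two-finger parallel gripper is mounted at the origin on the work surface. World frame = base frame: x ahead of the robot, y to its left, z up, the work surface at z = 0. Lengths are in mm, angles in rad, forces in N, time in s.
With the tool pointing down it reaches from about 400 to 750 mm from the base axis. Payload 19.5 kg.
Tool frame: the origin (TCP) lies midway between the tips of the shut fingers; the grasp point (between the pads) lies 19 mm behind it (manip.tcp_to_grasp is the y of the grasp point in the tool frame, in mm); y points along the fingers, x is the direction in which the jaws open and shut, and the axes are right-handed (so a half turn about y gives the same grasp; the last joint's range is limited). The gripper opens to 85 mm and grips with 20 to 120 N. Pads are 22 mm wide; open, the fingers measure 114 mm over their backs; the gripper's body (76 mm by 85 mm) begins 54 mm behind the grasp point. The pads swing forward as they close: fully open they stand 13 mm farther back than shut.
Start: joints at [-1.277, 0.707, -0.028, 1.485, 0.022, 0.951, -0.075], TCP at [189.462, 542.859, 204.168] pointing down, gripper open.
Joint ranges: [-2.71, 2.71], [-0.32, 2.16], [-1.57, 1.52], [0, 2.45], [-1.46, 4.6], [0, 2.02], [-2.83, 2.83]. Speed limits (rad/s): [1.89, 1.89, 2.57, 2.57, 3.01, 3.01, 3.01].

## Interface

Orientations are given as a unit quaternion [w, x, y, z].
In Python, from cell import manip gives the robot as it stands.
- The arm moves only by the tool jog_arm, never from a script. Its argument "steps" is a list of rows, each a list of 3 entries, a list of its own where there are three numbers: the shift along the tool's x, y, z in m, then the turn about the tool's y in rad, then the finger opening in m, from 0 to 0.0854. A call has 1 to 12 rows; each row shifts and turns the commanded pose from where the row before left it, along the tool's axes as they then stand; what a row does not reach is not made up. A row lasts 1/10 s, in which the tool goes at most 50 mm and 8.59 degrees, less where a joint would pass 70% of its speed; a pose out of reach is approached as far as the arm can. A call is refused whole if a number of a shift passes 0.05 or a number of a turn 0.15, either way. A call with a gripper value outside its range is refused whole. The fingers move at their own pace and stop on an object; the grip force is fixed at half the most. Time passes only in rows, so rows that do not move let the fingers close. It gives the time, the measured TCP pose, the force and the opening at its end, in the units of the state.
- manip.observe(): the state, without advancing time (a new reading comes with each control period).
- manip.snapshot(name): name is "scene" or "top" or "wrist"; returns (picture, depth): 420x560x3 uint8, red, green, blue; 420x560 float32, mm along the optical axis (not along the pixel's ray), 0 where there is no reading.
- manip.calibration(name): a dict with "K" (3x3 intrinsics, pixels), "view" (4x4, takes a point from world to camera coordinates); the wrist camera has in their place "mount" (4x4, takes a point from camera to tool coordinates, whose origin is the TCP and whose axes are the tool frame's). Camera axes: x right, y down, z forward; pixel columns grow to the right and rows downward; lengths in mm; the calibration is good to about 2 mm. The wrist camera is an equidistant fisheye: a pixel r from the principal point sees the ray r / f radians off the axis. A picture is of the moment at which its call begins: read the wrist's pose just before it. calibration takes no time and is no camera call.
- manip.hand_in(): hands the job in, once; it reports no verdict.
The state is a dict: "time": time; "joints": joint angles; "qd": joint speeds; "joint_torque": joint torques, N m; "ee_pos": TCP position; "eef_rot": TCP orientation; "force": force on the tool from outside, world axes, zero at the start; "wrist_torque": the same for the moment, N m; "gripper_width": finger opening in mm.
Only numpy, scipy, OpenCV 4.12 (cv2) and the standard library are available. Lean on these libraries where they do the work, as an engineer would, in place of code of your own. Each camera call takes 0.05 s, during which the arm holds its last target.

## Working session

There is one attempt and no reset: what is moved stays moved. The work goes in short steps, Python scripts to look and compute and a tool call to move; the robot and the scene stay as the last step left them, time stands still between calls to the robot, and variables do not carry over. Pictures are saved under pics/ and viewed, and the job is handed in when it is done.

Besides the shell and the picture viewer there is one more tool, called after "Call:" by a JSON object that holds its "api" and its "payload". jog_arm: Moves the arm, as the interface text tells. Its arguments: {"type":"object","properties":{"steps":{"type":"array"}},"required":["steps"]}

```bash
mkdir -p pics; ls; python3 - <<'E'
from cell import manip
import cv2,numpy as np
print(manip.observe())
for n in("scene","top"):
    p,d=manip.snapshot(n); cv2.imwrite(f"pics/{n}0.png",cv2.cvtColor(p,cv2.COLOR_RGB2BGR)); np.save(f"pics/{n}0_d.npy",d)
    print(n,manip.calibration(n))
print(manip.calibration("wrist"))
E
```

```text
pics
{'time': 0.0, 'joints': array([-1.27672321,  0.70712891, -0.02760852,  1.48498222,  0.02200937,
        0.95095369, -0.07548763]), 'qd': array([ 0.00012547,  0.00082265, -0.00045671,  0.0008156 , -0.00117053,
       -0.0002699 ,  0.00058399]), 'joint_torque': array([ 7.12683814e-04, -8.83199072e+01,  1.23492446e+00, -2.36166126e+01,
        1.69881812e-02,  6.61163038e-03, -8.18409762e-05]), 'ee_pos': array([189.37002505, 542.59542934, 203.716652  ]), 'eef_rot': array([-0.57626273,  0.57677162,  0.40909785, -0.40974957]), 'force': array([ 0.62928241, -1.03284022,  0.4390155 ]), 'wrist_torque': array([ 0.00621324, -0.0206004 ,  0.01308158]), 'gripper_width': 85.71585208849699}
scene {'K': array([[383.36828911,   0.        , 276.5181765 ],
       [  0.        , 383.36828911, 201.33843264],
       [  0.        ,   0.        ,   1.        ]]), 'view': array([[ 6.65673915e-01,  7.46237040e-01,  2.91875200e-03,
        -2.90261456e+02],
       [ 5.23090847e-01, -4.63821768e-01, -7.15014219e-01,
        -2.68298552e+02],
       [-5.32216313e-01,  4.77493087e-01, -6.99103818e-01,
      
[... 433 characters left out ...]
5.16131729e+02],
       [ 1.84285311e-01,  1.01109196e-02, -9.82820784e-01,
         1.31622095e+03],
       [ 0.00000000e+00,  0.00000000e+00,  0.00000000e+00,
         1.00000000e+00]])}
{'K': array([[325.1922621 ,   0.        , 276.22169083],
       [  0.        , 325.1922621 , 212.44512801],
       [  0.        ,   0.        ,   1.        ]]), 'mount': array([[ 9.99999124e-01, -3.82861476e-04,  1.26711862e-03,
         1.15770879e+00],
       [-1.32369463e-03, -2.90859840e-01,  9.56764758e-01,
        -1.69595421e+02],
       [ 2.24555252e-06, -9.56765597e-01, -2.90860092e-01,
         7.32924131e+01],
       [ 0.00000000e+00,  0.00000000e+00,  0.00000000e+00,
         1.00000000e+00]])}
```

View pics/scene0.png

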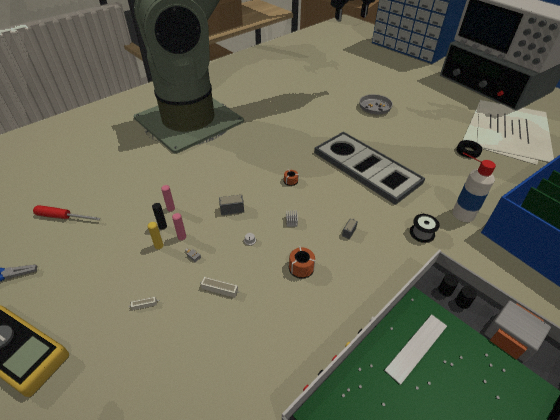

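View pics/top0.png

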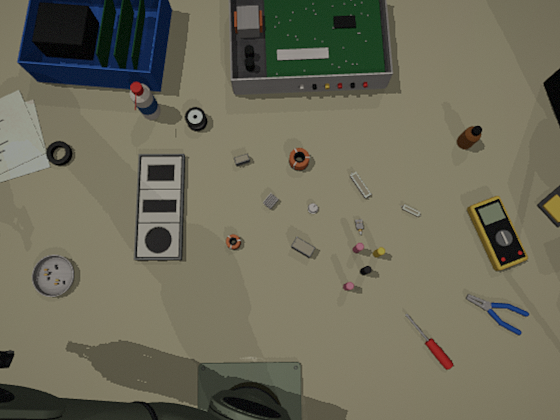

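The top view shows these candidates:
- Coils: the larger at (300,158), the smaller at (234,242).
- Grey boxes: (303,246), (242,159), and something finned at (271,201).
- White bars: (361,185) long, (411,210) short.
- Rods: dark (366,270), pink (349,286) and (359,248), yellow (380,252).
- Tray: at (160,207).

I'll confirm with enlarged crops and measure.

```bash
python3 - <<'E'
import cv2,numpy as np
a=cv2.imread("pics/top0.png")
cv2.imwrite("pics/c1.png",cv2.resize(a[140:300,220:430],None,fx=3.75,fy=3.75,interpolation=cv2.INTER_CUBIC))
cv2.imwrite("pics/c2.png",cv2.resize(a[145:270,125:260],None,fx=4.5,fy=4.5,interpolation=cv2.INTER_CUBIC))
E
```

```text
(no output)
```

View pics/c1.png

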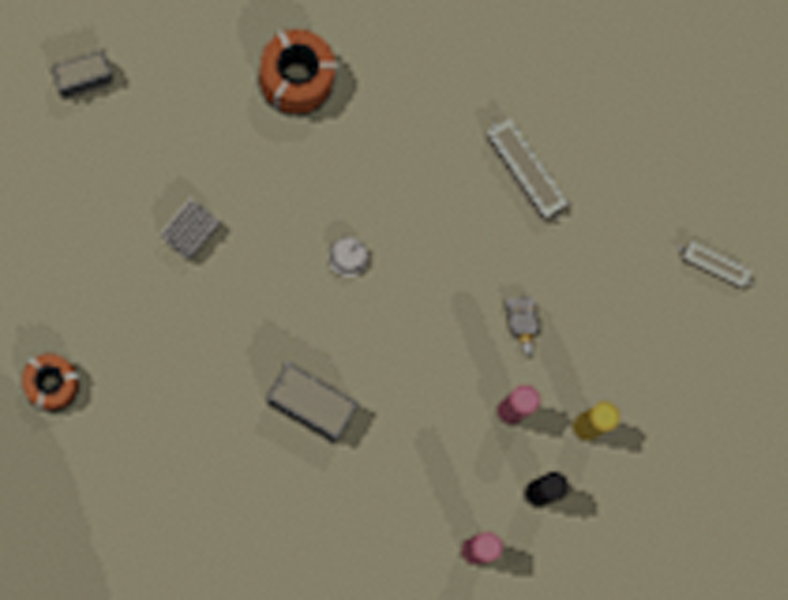

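View pics/c2.png

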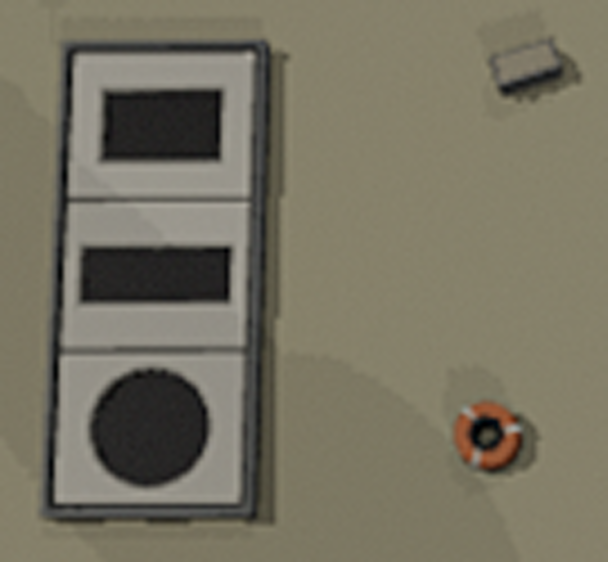

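The crop confirms them: the large coil at (300,158), large box (303,246), long white bar (361,185), and the only dark rod (366,270). The nests from far to near are wide rectangle, narrow rectangle, round. Next I'll get world poses by casting the top-face pixels onto their known heights.

```bash
cat > h.py <<'E'
import numpy as np,cv2
from cell import manip
def cast(cam,uv,z):
    c=manip.calibration(cam);K=c["K"];V=c["view"];R=V[:3,:3];t=V[:3,3]
    uv=np.atleast_2d(uv).astype(float)
    d=np.c_[(uv[:,0]-K[0,2])/K[0,0],(uv[:,1]-K[1,2])/K[1,1],np.ones(len(uv))]@R
    o=-R.T@t
    return (o+d*((z-o[2])/d[:,2])[:,None])[:,:2]
def cloud(cam,d):
    c=manip.calibration(cam);K=c["K"];V=c["view"]
    v,u=np.mgrid[:d.shape[0],:d.shape[1]]
    P=np.stack([(u-K[0,2])/K[0,0]*d,(v-K[1,2])/K[1,1]*d,d],-1)
    return (P-V[:3,3])@V[:3,:3]
E
python3 - <<'E'
from h import *
d=np.load("pics/top0_d.npy");C=cloud("top",d);Z=C[...,2]
a=cv2.imread("pics/top0.png");
print("bench z",np.median(Z[180:240,200:260]))
obj=dict(coil=(300,158,40,18),scoil=(234,242,26,14),cap=(303,246,36,20),scap=(242,159,26,14),res=(361,185,19,18),sres=(411,210,13,14),rod=(366,270,75,12),pink1=(349,286,75,9),pink2=(359,248,75,9),yel=(380,252,75,9))
for n,(u,v,h,r) in obj.items():
    m=np.zeros(Z.shape,bool);m[v-r:v+r,u-r:u+r]=1
    m&=(abs(Z-h)<7)&(d>0)
    k,l,s,c=cv2.connectedComponentsWithStats(m.astype(np.uint8))
    i=1+np.argmax(s[1:,4]);m=l==i
    vv,uu=np.nonzero(m); P=cast("top",np.c_[uu,vv],h).astype(np.float32)
    print(n,m.sum(),"zmed %.1f"%np.median(Z[m]),"cen",P.mean(0).round(1),"rect",[np.round(x,1) for x in cv2.minAreaRect(P)])
g=cv2.cvtColor(a,cv2.COLOR_BGR2GRAY)
m=(g<60).astype(np.uint8);m[:, :138]=0;m[:,184:]=0;m[:157]=0;m[258:]=0
k,l,s,c=cv2.connectedComponentsWithStats(m)
for i in range(1,k):
    if s[i,4]>200:
        vv,uu=np.nonzero(l==i)
        for z in(10,18):
            P=cast("top",np.c_[uu,vv],z).astype(np.float32); print(s[i],z,P.mean(0).round(1),[np.round(x,1) for x in cv2.minAreaRect(P)])
E
```

```text
bench z -0.9643466470805153
coil 255 zmed 38.5 cen [ 669.4 -136.7] rect [array([ 668.7, -136.2]), array([52.3, 55.1]), np.float64(63.4)]
scoil 149 zmed 24.0 cen [444.4  43.7] rect [array([444.3,  44. ]), array([37.3, 34.8]), np.float64(89.3)]
cap 248 zmed 35.6 cen [ 426.6 -142.2] rect [array([ 426.6, -142. ]), array([57.4, 30.9]), np.float64(60.5)]
scap 111 zmed 25.0 cen [671.4  20.6] rect [array([671.3,  20.4]), array([21.6, 39.8]), np.float64(17.7)]
res 202 zmed 17.8 cen [ 596.2 -301.9] rect [array([ 597.2, -300.9]), array([77.4, 20.8]), np.float64(31.9)]
sres 98 zmed 11.8 cen [ 524.3 -436.3] rect [array([ 522.4, -436.4]), array([49.8, 17.5]), np.float64(61.6)]
rod 46 zmed 73.0 cen [ 362.4 -301.7] rect [array([ 362.3, -302.2]), array([15.1, 17.8]), np.float64(87.6)]
pink1 49 zmed 72.5 cen [ 322.3 -255.9] rect [array([ 322.8, -256.5]), array([17.8, 17.4]), np.float64(89.4)]
pink2 47 zmed 73.2 cen [ 421.5 -285.2] rect [array([ 421.6, -285.1]), array([16. , 18.4]), np.float64(43.6)]
yel 50 zmed 72.9 cen [ 409.5 -338. ] rect [array([ 409.4, -338.2]), array([18.1, 19.4]), np.float64(31.4)]
[148 165  26  15 383] 10 [641.7 243.4] [array([642.1, 243.9]), array([70.8, 39.9]), np.float64(89.2)]
[148 165  26  15 383] 18 [639.5 241.5] [array([639.9, 242. ]), array([70.4, 39.7]), np.float64(89.2)]
[143 200  33  12 394] 10 [547.6 244.9] [array([547.7, 245.1]), array([88.6, 30.6]), np.float64(89.3)]
[143 200  33  12 394] 18 [546. 243.] [array([546.1, 243.2]), array([88. , 30.4]), np.float64(89.3)]
[145 227  26  26 521] 10 [454.3 245.6] [array([454.7, 245.6]), array([69. , 66.8]), np.float64(63.2)]
[145 227  26  26 521] 18 [453.2 243.7] [array([453.6, 243.7]), array([68.6, 66.4]), np.float64(63.2)]
```

```bash
cat >> h.py <<'E'
from scipy.spatial.transform import Rotation as Ro
def st():
    s=manip.observe();q=s["eef_rot"];R=Ro.from_quat([q[1],q[2],q[3],q[0]]).as_matrix()
    return s,s["ee_pos"],R
def go(x,y,z,yaw=None):
    """print the tool-frame turn first, then the shift in the turned frame; yaw=jaw dir in deg (mod 180)"""
    s,p,R=st()
    cur=np.degrees(np.arctan2(R[1,0],R[0,0]))
    print("t %.2f p"%s["time"],p.round(1),"jaw %.1f"%cur,"tilt",R[:,1].round(3),"w %.1f"%s["gripper_width"],"F",s["force"].round(1),"q",s["joints"].round(2))
    d=np.array([x,y,z])-p
    print("shift in tool axes now (m)",(R.T@d/1000).round(4))
    if yaw is not None:
        e=(yaw-cur+90)%180-90
        R2=Ro.from_euler('z',e,degrees=True).as_matrix()@R
        print("turn about tool y (rad) %.3f"%(-np.radians(e)),"shift after turn",(R2.T@d/1000).round(4))
E
python3 - <<'E'
from h import *
s,p,R=st();print(R.round(3))
go(669,-137,150,0)
E
```

```text
[[ 0.33  -0.    -0.944]
 [ 0.944 -0.001  0.33 ]
 [-0.001 -1.    -0.   ]]
t 0.10 p [189.4 542.7 203.8] jaw 70.8 tilt [-0.    -0.001 -1.   ] w 85.5 F [-0.  -0.4 -0.2] q [-1.28  0.71 -0.03  1.48  0.02  0.95 -0.08]
shift in tool axes now (m) [-0.4836  0.0542 -0.6768]
turn about tool y (rad) 1.235 shift after turn [ 0.4797  0.0533 -0.6797]
```

Call:
{"api": "jog_arm", "payload": {"steps": [[[0,0,0],0.147,0.0854],[[0,0,0],0.147,0.0854],[[0,0,0],0.147,0.0854],[[0,0,0],0.147,0.0854],[[0,0,0],0.147,0.0854],[[0,0,0],0.147,0.0854],[[0,0,0],0.147,0.0854],[[0,0,0],0.147,0.0854],[[0,0,0],0.147,0.0854],[[0,0,0],0,0.0854]]}}

```text
time: 1.1
ee_pos: [189.2, 542.8, 203.8]
eef_rot: [-0.706, 0.707, -0.032, 0.032]
force: [-0.0, -0.4, 0.1]
gripper_width: 85.5
```

```bash
python3 -c "
from h import *
go(669,-137,150,-5)"
```

```text
t 1.10 p [189.2 542.8 203.8] jaw -5.2 tilt [ 0.    -0.001 -1.   ] w 85.5 F [-0.  -0.4  0.1] q [-1.47  0.74  0.37  1.49 -0.3   0.97 -1.11]
shift in tool axes now (m) [ 0.5392  0.0545 -0.6336]
turn about tool y (rad) -0.003 shift after turn [ 0.5372  0.0545 -0.6353]
```

Call:
{"api": "jog_arm", "payload": {"steps": [[[0.015,0,-0.018],0,0.0854],[[0.03,0,-0.035],0,0.0854],[[0.03,0,-0.035],0,0.0854],[[0.03,0,-0.035],0,0.0854],[[0.03,0,-0.035],0,0.0854],[[0.03,0,-0.035],0,0.0854],[[0.03,0,-0.035],0,0.0854],[[0.03,0,-0.035],0,0.0854],[[0.03,0,-0.035],0,0.0854],[[0.03,0,-0.035],0,0.0854],[[0.03,0,-0.035],0,0.0854],[[0.03,0,-0.035],0,0.0854]]}}

```text
time: 2.3
ee_pos: [498.5, 109.3, 204.3]
eef_rot: [0.707, -0.706, 0.029, -0.029]
force: [-0.0, 0.7, -0.0]
gripper_width: 85.5
```

```bash
python3 -c "
from h import *
go(669,-137,150,-5)"
```

```text
t 2.30 p [498.5 109.3 204.3] jaw -4.7 tilt [ 0.  0. -1.] w 85.5 F [-0.   0.7 -0. ] q [-0.42  0.63  0.26  1.72 -0.21  0.82 -0.15]
shift in tool axes now (m) [ 0.1902  0.0543 -0.2314]
turn about tool y (rad) 0.005 shift after turn [ 0.1913  0.0543 -0.2305]
```

Call:
{"api": "jog_arm", "payload": {"steps": [[[0.03,0.006,-0.036],0,0.0854],[[0.03,0.01,-0.036],0,0.0854],[[0.03,0.01,-0.036],0,0.0854],[[0.03,0.01,-0.036],0,0.0854],[[0.03,0.01,-0.036],0,0.0854],[[0.015,0.008,-0.02],0,0.0854],[[0,0,0],0,0.0854],[[0,0,0],0,0.0854]]}}

```text
time: 3.1
ee_pos: [644.2, -102.7, 149.8]
eef_rot: [0.707, -0.706, 0.03, -0.03]
force: [0.8, 0.4, 0.6]
gripper_width: 85.3
```

```bash
cat > wr.py <<'E'
import sys
from h import *
s,p,R=st()
pic,d=manip.snapshot("wrist")
np.savez("pics/"+sys.argv[1],p=p,R=R,d=d)
cv2.imwrite("pics/%s.png"%sys.argv[1],cv2.cvtColor(pic,cv2.COLOR_RGB2BGR))
E
cat >> h.py <<'E'
def wcast(f,uv,z):
    D=np.load("pics/%s.npz"%f);c=manip.calibration("wrist");K=c["K"];M=c["mount"]
    uv=np.atleast_2d(uv).astype(float)
    q=(uv-[K[0,2],K[1,2]])/K[0,0];th=np.linalg.norm(q,axis=1)+1e-9
    r=np.c_[q/th[:,None]*np.sin(th)[:,None],np.cos(th)]
    A=D["R"]@M[:3,:3];o=D["R"]@M[:3,3]+D["p"];w=r@A.T
    return (o+w*((z-o[2])/w[:,2])[:,None])[:,:2]
E
python3 wr.py w1; python3 -c "
from h import *
go(669,-137,150,-5)"
```

```text
t 3.15 p [ 644.3 -101.9  150.3] jaw -4.9 tilt [-0.     0.001 -1.   ] w 85.3 F [-0.1  1.  -0.8] q [ 0.02  0.9   0.2   1.24 -0.19  1.02  0.17]
shift in tool axes now (m) [ 0.0276  0.0002 -0.0329]
turn about tool y (rad) 0.002 shift after turn [ 0.0277  0.0002 -0.0328]
```

View pics/w1.png

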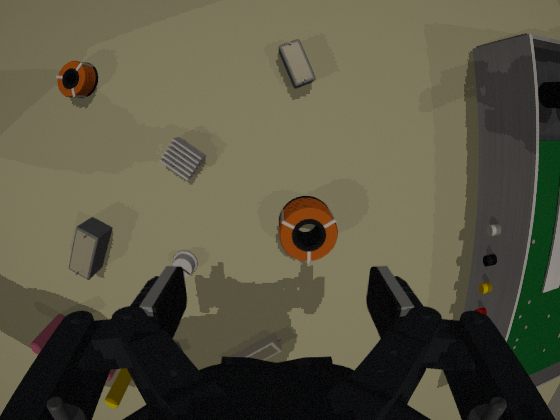

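```bash
python3 - <<'E'
from h import *
a=cv2.imread("pics/w1.png");h=cv2.cvtColor(a,cv2.COLOR_BGR2HSV)
# bore hole: dark blob near 308,236
m=((a.max(2)<45)).astype(np.uint8);m[:210]=0;m[262:]=0;m[:,:285]=0;m[:,335:]=0
k,l,s,c=cv2.connectedComponentsWithStats(m);print(s,c)
m=((h[...,0]<18)&(h[...,1]>140)&(a[...,2]>90)).astype(np.uint8);m[:,:270]=0;m[:,345:]=0;m[:190]=0;m[270:]=0
v,u=np.nonzero(m);print(u.min(),u.max(),v.min(),v.max())
D=np.load("pics/w1.npz")["d"]
top=m.astype(bool)
P=wcast("w1",np.c_[u,v],40);print(P.min(0),P.max(0))
E=(P.min(0)+P.max(0))/2;print(E)
E
```

```text
[[     0      0    560    420 234469]
 [   292    219     34     32    731]] [[279.40883017 209.41860544]
 [308.74281806 235.60738714]]
279 337 198 260
[ 645.32777058 -162.11214651] [ 699.06382137 -100.65312166]
[ 672.19579597 -131.38263409]
```

```bash
python3 - <<'E'
from h import *
# widths: top face left/right edge at u 279..337 (row ~229), bottom edge v~260, bore dark centre (top rim 37..40)
print(wcast("w1",[[279,229],[337,229],[308,260],[308.7,235.6],[308.7,232]],40))
E
```

```text
[[ 645.7290739  -128.04652177]
 [ 699.08789095 -132.81010314]
 [ 670.5792666  -161.64911519]
 [ 672.47536445 -136.88215961]
 [ 672.66007744 -133.34611084]]
```

Call:
{"api": "jog_arm", "payload": {"steps": [[[0.014,0,-0.015],0,0.0854],[[0,0,0],0,0.0854],[[0,0,0],0,0.0854],[[0,0,0],0,0.0854]]}}

```text
time: 3.55
ee_pos: [657.0, -117.6, 150.6]
eef_rot: [0.707, -0.706, 0.03, -0.031]
force: [0.0, 0.5, 0.7]
gripper_width: 85.9
```

```bash
python3 -c "
from h import *
go(671,-135,10,-5)"
```

```text
t 3.55 p [ 657.  -117.6  150.6] jaw -4.9 tilt [ 0.     0.001 -1.   ] w 85.9 F [0.  0.5 0.7] q [ 0.05  0.93  0.2   1.17 -0.19  1.06  0.18]
shift in tool axes now (m) [ 0.0155  0.1406 -0.0162]
turn about tool y (rad) 0.001 shift after turn [ 0.0155  0.1406 -0.0162]
```

Call:
{"api": "jog_arm", "payload": {"steps": [[[0.0155,0.02,-0.0162],0,0.0854],[[0,0.03,0],0,0.0854],[[0,0.03,0],0,0.0854],[[0,0.03,0],0,0.0854],[[0,0.02,0],0,0.0854],[[0,0.01,0],0,0.0854],[[0,0,0],0,0.0854],[[0,0,0],0,0.0854]]}}

```text
time: 4.35
ee_pos: [671.6, -136.2, 11.4]
eef_rot: [-0.706, 0.707, -0.031, 0.031]
force: [-1.1, -0.8, 0.5]
gripper_width: 85.3
```

Call:
{"api": "jog_arm", "payload": {"steps": [[[0,0,0],0,0.04],[[0,0,0],0,0.04],[[0,0,0],0,0.04],[[0,0,0],0,0.04],[[0,0,0],0,0.04],[[0,0,0],0,0.04]]}}

```text
time: 4.95
ee_pos: [671.8, -136.5, 11.5]
eef_rot: [-0.706, 0.707, -0.03, 0.032]
force: [-0.9, 0.5, 12.6]
gripper_width: 39.8
```

```bash
python3 wr.py w2; python3 -c "
from h import *
go(454,245,120,-5)"
```

```text
t 5.00 p [ 671.8 -136.5   11.5] jaw -5.0 tilt [ 0.002 -0.    -1.   ] w 39.8 F [-1.3  1.7 12.4] q [ 0.09  1.13  0.17  1.19 -0.21  0.84  0.21]
shift in tool axes now (m) [-0.2503 -0.1091  0.3608]
turn about tool y (rad) -0.001 shift after turn [-0.25   -0.1091  0.361 ]
```

View pics/w2.png

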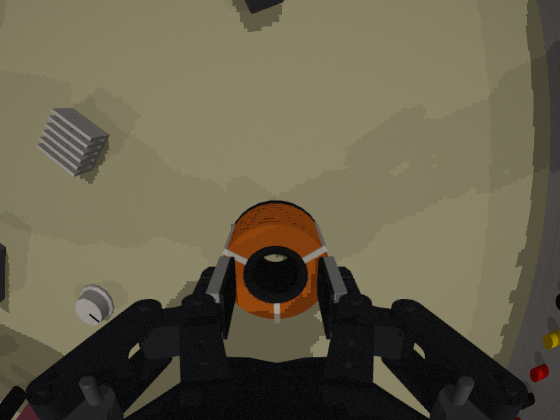

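Call:
{"api": "jog_arm", "payload": {"steps": [[[0,0,0],0,0.02],[[0,0,0],0,0.02],[[0,0,0],0,0.02]]}}

```text
time: 5.3
ee_pos: [673.2, -136.8, 13.0]
eef_rot: [-0.706, 0.707, -0.029, 0.033]
force: [-0.0, -0.7, 27.1]
gripper_width: 20.1
```

```bash
python3 wr.py w3; python3 -c "
from h import *
go(454,245,120,-5)"
```

```text
t 5.35 p [ 673.2 -136.8   13. ] jaw -5.0 tilt [ 0.005 -0.001 -1.   ] w 20.1 F [-0.5  0.7 27. ] q [ 0.09  1.12  0.17  1.19 -0.21  0.84  0.21]
shift in tool axes now (m) [-0.2513 -0.1086  0.361 ]
turn about tool y (rad) -0.001 shift after turn [-0.2511 -0.1086  0.3612]
```

View pics/w3.png

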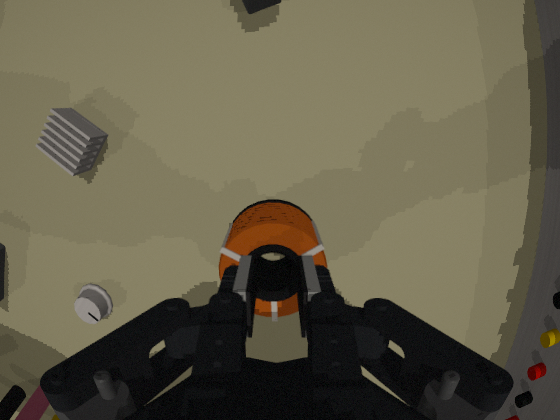

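```bash
python3 - <<'E'
from h import *
for f,uv in(("w2",(275,275)),("w3",(273,272))):
  print(wcast(f,[uv],40),wcast(f,[uv],60))
D=np.load("pics/w3.npz")["d"];print(D[280:320:10,225:330:8].astype(int));print(D[235,275],D[210,275])
D=np.load("pics/w2.npz")["d"];print(D[280:320:10,205:330:8].astype(int))
p,d=manip.snapshot("top");cv2.imwrite("pics/t3.png",cv2.resize(cv2.cvtColor(p[110:220,230:370],cv2.COLOR_RGB2BGR),None,fx=5,fy=5))
p,d=manip.snapshot("scene");cv2.imwrite("pics/s3.png",cv2.resize(cv2.cvtColor(p[200:310,240:370],cv2.COLOR_RGB2BGR),None,fx=5,fy=5))
E
```

```text
[[ 672.1969934  -136.12966978]] [[ 673.14305844 -125.61798017]]
[[ 672.61986762 -135.43254554]] [[ 673.61113862 -125.15019338]]
[[135 136 126 127 166 173 175 172 166 153 127 128 137 135]
 [127 120 119 119 162 163 164 162 161 152 120 120 127 126]
 [109 111 109 119 164 161 162 163 163 153 119 110 110 109]
 [104 105 105 120 165 166 165 166 166 165 121   0 105 105]]
153.79428 171.01717
[[134 127 126 134 158 157 159 168 175 175 172 164 158 158 157 131]
 [126 119 119 135 161 160 159 160 163 162 163 160 159 160 157 130]
 [110 111 116 134 162 161 162 160 160 160 160 162 161 162 206 129]
 [105 105 118 130 209   0 164 164 164 162 163 163 164 209 208 129]]
```

View pics/s3.png

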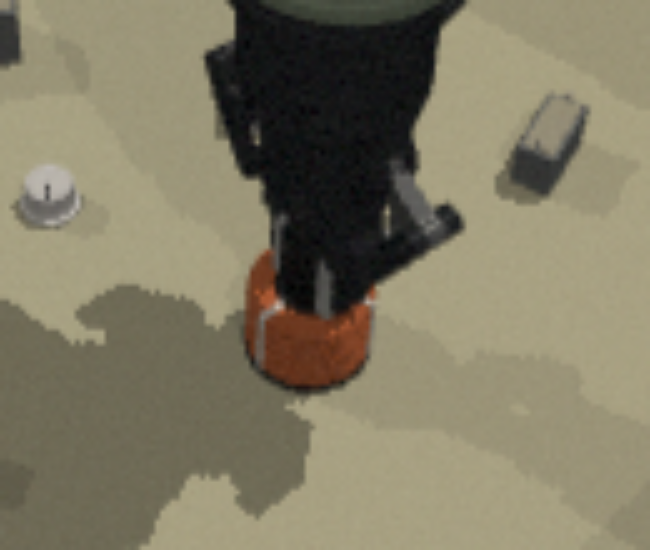

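```bash
python3 - <<'E'
from h import *
c=manip.calibration("wrist");K=c["K"];M=c["mount"]
for f,pts in(("w1",[(308,215),(330,300),(150,310),(165,285),(405,310),(390,285),(310,310),(380,270)]),("w2",[(275,305),(265,235),(237,280),(227,325),(325,285),(275,220)]),("w3",[(240,270),(245,300),(250,325),(312,290),(275,310)])):
    D=np.load("pics/%s.npz"%f)
    for uv in pts:
        q=(np.array(uv)-[K[0,2],K[1,2]])/K[0,0];th=np.linalg.norm(q)+1e-9
        r=np.r_[q/th*np.tan(th),1]*D["d"][uv[1],uv[0]]
        t=M[:3,:3]@r+M[:3,3]
        print(f,uv,"tool",t.round(1),"world",(D["R"]@t+D["p"]).round(1))
E
```

```text
w1 (308, 215) tool [ 30.1 111.6 -12.4] world [ 673.1 -117.6   38.1]
w1 (330, 300) tool [  63.6  149.6 -127.4] world [ 6.966e+02 -2.349e+02  1.000e-01]
w1 (150, 310) tool [-44.5 -76.8  10.2] world [600.8 -88.7 226.6]
w1 (165, 285) tool [-43.3 -60.9  11.9] world [602.1 -87.2 210.7]
w1 (405, 310) tool [ 46.8 -78.   10.8] world [691.9 -95.9 227.7]
w1 (390, 285) tool [ 45.8 -62.3  12.5] world [691.  -94.1 212. ]
w1 (310, 310) tool [  40.9  149.8 -140.9] world [ 6.728e+02 -2.465e+02 -2.000e-01]
w1 (380, 270) tool [ 45.9 -48.1  12.1] world [691.  -94.5 197.8]
w2 (275, 305) tool [  0.4 -28.1 -17.4] world [ 670.6 -153.9   39.5]
w2 (265, 235) tool [ -4.2 -27.6  21. ] world [ 669.4 -115.2   39.1]
w2 (237, 280) tool [-18.5 -27.6  -3. ] world [ 653.1 -137.9   39.1]
w2 (227, 325) tool [-19.1 -62.2  -5.4] world [ 652.2 -140.2   73.6]
w2 (325, 285) tool [ 21.2 -52.5   8.1] world [ 693.5 -130.3   64. ]
w2 (275, 220) tool [  0.4 -22.1  26.6] world [ 674.5 -110.1   33.5]
w3 (240, 270) tool [-14.3 -46.9  12.4] world [ 659.8 -123.2   59.8]
w3 (245, 300) tool [-10.9 -64.1   8.2] world [ 662.7 -127.6   77. ]
w3 (250, 325) tool [ -9.4 -64.4  -3.4] world [ 663.2 -139.3   77.3]
w3 (312, 290) tool [ 14.4 -63.5  12.3] world [ 688.3 -125.7   76.6]
w3 (275, 310) tool [  0.4 -26.1 -21.9] world [ 671.5 -158.6   39.1]
```

View pics/t3.png

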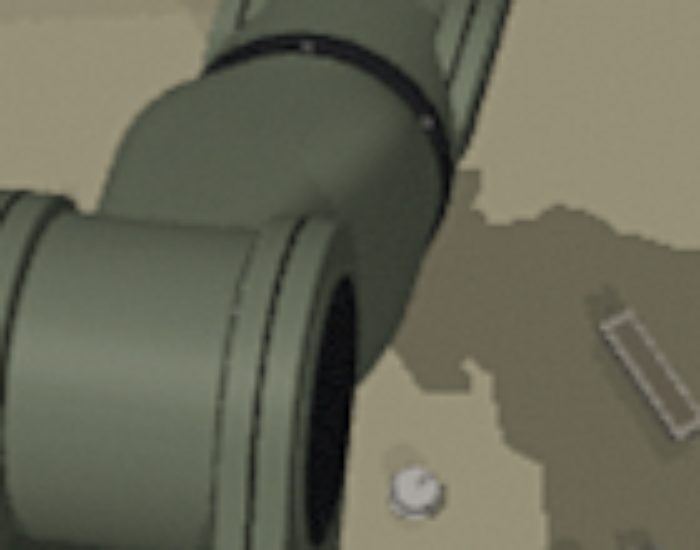

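```bash
python3 - <<'E'
from h import *
print([x for x in dir(manip) if x[0]!='_'], manip.tcp_to_grasp)
# profile along finger in w1: tip of right pad
c=manip.calibration("wrist");K=c["K"];M=c["mount"]
D=np.load("pics/w1.npz")["d"]
v,u=np.mgrid[250:340,365:440];q=np.stack([(u-K[0,2])/K[0,0],(v-K[1,2])/K[0,0]],-1);th=np.linalg.norm(q,axis=-1)
d=D[250:340,365:440];r=np.concatenate([q/th[...,None]*(np.tan(th)*d)[...,None],d[...,None]],-1)
t=r@M[:3,:3].T+M[:3,3]
m=(d>0)&(abs(t[...,0])<75)&(t[...,1]<20)&(t[...,2]>-30)
T=t[m];print("max tool y of finger",np.sort(T[:,1])[-10:].round(1)); i=np.argsort(T[:,1])[-5:];print(T[i].round(1))
E
```

```text
['PlanningError', 'calibration', 'hand_in', 'observe', 'snapshot', 'tcp_to_grasp'] -18.700000000000003
max tool y of finger [-40.8 -40.7 -40.7 -40.5 -40.5 -40.5 -40.4 -40.4 -39.9 -39.6]
[[ 43.8 -40.5   4.2]
 [ 43.8 -40.4   8.9]
 [ 43.7 -40.4  -2.3]
 [ 43.7 -39.9  -5.4]
 [ 44.1 -39.6   4.3]]
```

The fingers are resting on top of the coil. The wrist depth puts the open fingertips at tool y ≈ -40 rather than -13, and the contact at z=40 with TCP z=13 agrees. So the real tips sit about 27 mm behind the stated TCP, and every height from here on is corrected for that. I'll lift, reopen and grasp again.

Call:
{"api": "jog_arm", "payload": {"steps": [[[0,-0.02,0],0,0.02],[[0,-0.03,0],0,0.0854],[[0,0,0],0,0.0854],[[0,0,0],0,0.0854],[[0,0,0],0,0.0854],[[0,0,0],0,0.0854],[[0,0,0],0,0.0854],[[0,0,0],0,0.0854]]}}

```text
time: 6.25
ee_pos: [670.9, -136.3, 59.8]
eef_rot: [-0.706, 0.706, -0.031, 0.031]
force: [0.4, -0.1, -0.1]
gripper_width: 85.3
```

```bash
python3 wr.py w4; python3 -c "
from h import *
go(671,-135,-17,-5)"
```

```text
t 6.30 p [ 671.  -136.3   60. ] jaw -5.0 tilt [-0. -0. -1.] w 85.4 F [-0.3 -0.8  0.4] q [ 0.08  1.06  0.18  1.17 -0.2   0.93  0.21]
shift in tool axes now (m) [-0.0001  0.077   0.0013]
turn about tool y (rad) -0.001 shift after turn [-0.0001  0.077   0.0013]
```

View pics/w4.png

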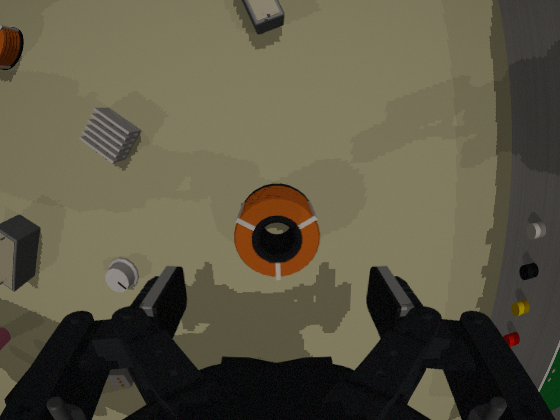

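The coil is still upright and centred at (277,236). Descending to the corrected depth.

Call:
{"api": "jog_arm", "payload": {"steps": [[[0,0.02,0],0,0.0854],[[0,0.02,0],0,0.0854],[[0,0.02,0],0,0.0854],[[0,0.012,0],0,0.0854],[[0,0.005,0],0,0.0854],[[0,0,0],0,0.0854],[[0,0,0],0,0.02],[[0,0,0],0,0.02],[[0,0,0],0,0.02],[[0,0,0],0,0.02],[[0,0,0],0,0.02]]}}

```text
time: 7.4
ee_pos: [671.6, -136.4, -15.5]
eef_rot: [-0.706, 0.707, -0.031, 0.032]
force: [-2.9, -0.3, 10.9]
gripper_width: 54.0
```

```bash
python3 -c "
from h import *
go(454,245,100,-5)"
```

```text
t 7.40 p [ 671.6 -136.4  -15.5] jaw -5.0 tilt [ 0.001 -0.    -1.   ] w 54.0 F [-2.9 -0.3 10.9] q [ 0.09  1.16  0.17  1.19 -0.21  0.8   0.22]
shift in tool axes now (m) [-0.2501 -0.1159  0.3608]
turn about tool y (rad) -0.001 shift after turn [-0.2498 -0.1159  0.361 ]
```

Call:
{"api": "jog_arm", "payload": {"steps": [[[0,-0.01,0],0,0.02],[[0,-0.03,0],0,0.02],[[0,-0.035,0],0,0.02],[[0,-0.035,0],0,0.02],[[-0.01,-0.006,0.016],0,0.02],[[-0.02,0,0.029],0,0.02],[[-0.025,0,0.036],0,0.02],[[-0.025,0,0.036],0,0.02],[[-0.025,0,0.036],0,0.02],[[-0.025,0,0.036],0,0.02],[[-0.025,0,0.036],0,0.02],[[-0.025,0,0.036],0,0.02]]}}

```text
time: 8.6
ee_pos: [513.8, 140.9, 100.0]
eef_rot: [0.707, -0.706, 0.031, -0.031]
force: [1.2, 1.4, -5.2]
gripper_width: 53.8
```

```bash
python3 -c "
from h import *
go(454,245,100,-5)"
```

```text
t 8.60 p [513.8 140.9 100. ] jaw -5.0 tilt [ 0.001  0.    -1.   ] w 53.8 F [ 1.2  1.4 -5.2] q [-0.45  0.81  0.22  1.77 -0.29  0.6  -0.14]
shift in tool axes now (m) [-0.0688 -0.      0.0984]
turn about tool y (rad) -0.001 shift after turn [-0.0687 -0.      0.0985]
```

Call:
{"api": "jog_arm", "payload": {"steps": [[[-0.025,0,0.036],0,0.02],[[-0.022,0,0.031],0,0.02],[[-0.014,0,0.02],0,0.02],[[-0.008,0,0.011],0,0.02],[[0,0,0],0,0.02],[[0,0,0],0,0.02]]}}

```text
time: 9.2
ee_pos: [455.3, 242.3, 99.5]
eef_rot: [-0.706, 0.707, -0.031, 0.032]
force: [1.0, 0.2, -3.8]
gripper_width: 53.8
```

```bash
python3 wr.py w5; python3 -c "
from h import *
go(454,245,100,-5)"
```

```text
t 9.25 p [455.5 242.   99.4] jaw -5.1 tilt [ 0.001 -0.    -1.   ] w 53.9 F [ 0.7 -0.3 -3.5] q [-0.69  0.8   0.25  1.83 -0.34  0.56 -0.31]
shift in tool axes now (m) [-0.0017 -0.0006  0.0029]
turn about tool y (rad) -0.002 shift after turn [-0.0017 -0.0006  0.0029]
```

View pics/w5.png

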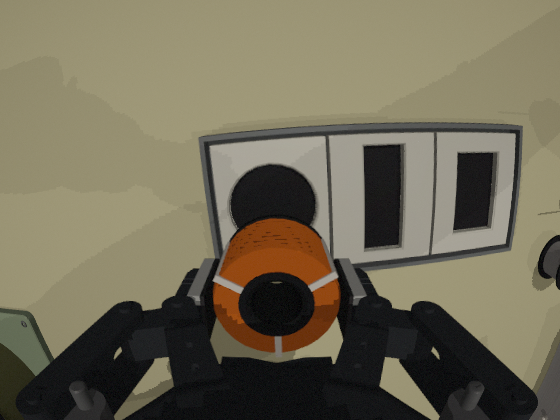

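The coil is held level. The round nest shows at (273,200), the narrow one at (384,197) and the wide one at (474,191).

```bash
python3 - <<'E'
from h import *
print("round L,R,top",wcast("w5",[[230,203],[315,203],[273,164]],18).round(1).tolist())
a=cv2.imread("pics/w5.png");m=(a.max(2)<60).astype(np.uint8)
for n,(x0,x1,y0,y1) in dict(narrow=(355,415,135,255),wide=(446,505,142,236)).items():
    q=np.zeros_like(m);q[y0:y1,x0:x1]=m[y0:y1,x0:x1]
    k,l,s,c=cv2.connectedComponentsWithStats(q);i=1+np.argmax(s[1:,4]);v,u=np.nonzero(l==i)
    for z in (10,18):
        print(n,z,[np.round(x,1) for x in cv2.minAreaRect(wcast("w5",np.c_[u,v],z).astype(np.float32))])
q=np.zeros_like(m);q[150:215,220:325]=m[150:215,220:325]
E
```

```text
round L,R,top [[420.1, 252.5], [488.2, 246.4], [457.5, 280.6]]
narrow 10 [array([547.7, 244.1]), array([89.3, 32.5]), np.float64(89.6)]
narrow 18 [array([545. , 246.3]), array([86.6, 31.5]), np.float64(89.6)]
wide 10 [array([642.2, 243.1]), array([72.2, 42.2]), np.float64(89.5)]
wide 18 [array([636.6, 245.4]), array([70. , 40.9]), np.float64(89.5)]
```

Call:
{"api": "jog_arm", "payload": {"steps": [[[-0.0015,0.02,0.002],0,0.02],[[0,0.03,0],0,0.02],[[0,0.03,0],0,0.02],[[0,0.014,0],0,0.02],[[0,0.006,0],0,0.02],[[0,0.004,0],0,0.02],[[0,0,0],0,0.02],[[0,0,0],0,0.02]]}}

```text
time: 10.05
ee_pos: [453.8, 245.3, -4.1]
eef_rot: [0.707, -0.706, 0.031, -0.032]
force: [0.1, -0.6, -3.3]
gripper_width: 53.8
```

```bash
python3 -c "
from h import *
go(454,245,-4.5,-5)"
```

```text
t 10.05 p [453.8 245.3  -4.1] jaw -5.1 tilt [ 0.001  0.    -1.   ] w 53.8 F [ 0.1 -0.6 -3.3] q [-0.64  0.98  0.15  1.88 -0.4   0.32 -0.26]
shift in tool axes now (m) [ 0.0003  0.0004 -0.0003]
turn about tool y (rad) -0.001 shift after turn [ 0.0003  0.0004 -0.0003]
```

Call:
{"api": "jog_arm", "payload": {"steps": [[[0,0.001,0],0,0.02],[[0,0.001,0],0,0.02],[[0,0,0],0,0.02],[[0,0,0],0,0.08],[[0,0,0],0,0.08],[[0,0,0],0,0.08],[[0,0,0],0,0.08],[[0,-0.02,0],0,0.0854],[[0,-0.04,0],0,0.0854],[[0,-0.04,0],0,0.0854],[[0,0,0],0,0.0854]]}}

```text
time: 11.15
ee_pos: [454.9, 246.0, 97.2]
eef_rot: [0.707, -0.705, 0.029, -0.033]
force: [0.5, -0.2, -0.3]
gripper_width: 85.0
```

```bash
python3 wr.py w6; python3 -c "
from h import *
go(362,-302,190,75)"
```

```text
t 11.20 p [454.1 245.9  95. ] jaw -5.0 tilt [ 0.003  0.002 -1.   ] w 85.4 F [ 0.1  0.7 -1. ] q [-0.69  0.8   0.25  1.83 -0.35  0.55 -0.3 ]
shift in tool axes now (m) [-0.0435 -0.0962 -0.5537]
turn about tool y (rad) -1.397 shift after turn [-0.5528 -0.0966 -0.0526]
```

View pics/w6.png

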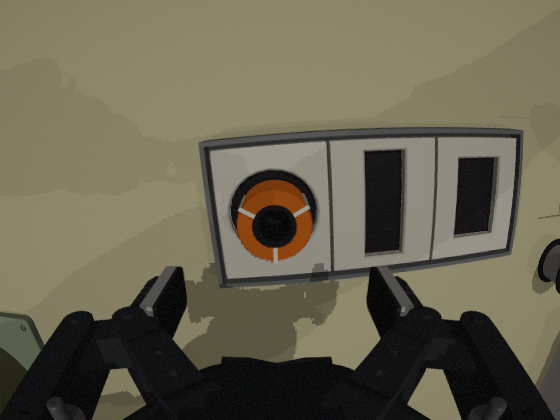

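The coil sits in the round nest, with its bore at about (273,226). I'll measure it there and check its height against the wrist depth.

```bash
cat >> h.py <<'E'
def wpt(f,uv):
    c=manip.calibration("wrist");K=c["K"];M=c["mount"];D=np.load("pics/%s.npz"%f)
    q=(np.array(uv)-[K[0,2],K[1,2]])/K[0,0];th=np.linalg.norm(q)+1e-9
    r=np.r_[q/th*np.tan(th),1]*D["d"][uv[1],uv[0]]
    return D["R"]@(M[:3,:3]@r+M[:3,3])+D["p"]
E
python3 - <<'E'
from h import *
a=cv2.imread("pics/w6.png")
cv2.imwrite("pics/w6c.png",cv2.resize(a[160:280,215:335],None,fx=5,fy=5))
for uv in[(245,225),(302,225),(260,245),(290,245),(275,200)]: print(uv,wpt("w6",uv).round(1))
m=np.zeros(a.shape[:2],np.uint8);m[200:255,245:305]=(a[200:255,245:305].max(2)<60)
k,l,s,c=cv2.connectedComponentsWithStats(m);i=1+np.argmax(s[1:,4]);v,u=np.nonzero(l==i)
P=wcast("w6",np.c_[u,v],50);print(s[i],"circ",cv2.minEnclosingCircle(P.astype(np.float32)),P.mean(0))
E
```

```text
(245, 225) [434.2 247.8  48.7]
(302, 225) [474.5 244.2  49. ]
(260, 245) [443.2 231.5  48.5]
(290, 245) [464.9 229.5  48.4]
(275, 200) [457.  264.1  48.6]
[ 252  205   44   43 1465] circ ((454.4403381347656, 245.32635498046875), 15.841135025024414) [454.55881744 245.57279962]
```

View pics/w6c.png

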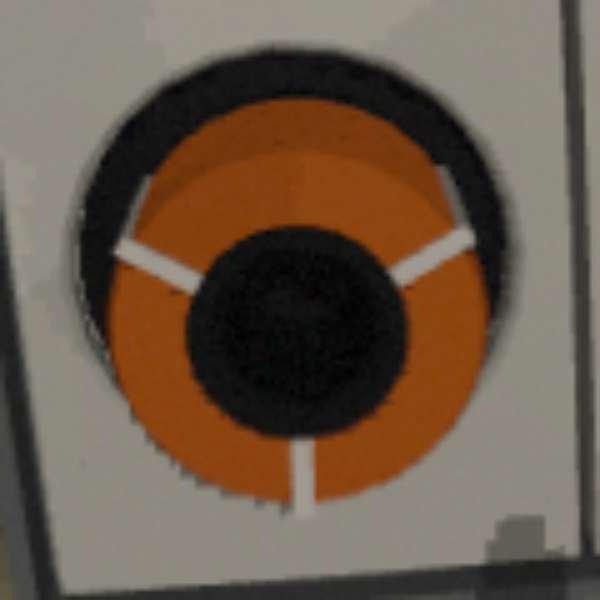

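Call:
{"api": "jog_arm", "payload": {"steps": [[[0,-0.01,0],-0.14,0.0854],[[0,-0.01,0],-0.14,0.0854],[[0,-0.01,0],-0.14,0.0854],[[0,-0.01,0],-0.14,0.0854],[[0,-0.01,0],-0.14,0.0854],[[0,0,0],-0.14,0.0854],[[0,0,0],-0.14,0.0854],[[0,0,0],-0.14,0.0854],[[0,0,0],-0.14,0.0854],[[0,0,0],-0.14,0.0854],[[0,0,0],0,0.0854]]}}

```text
time: 12.3
ee_pos: [453.1, 245.1, 142.3]
eef_rot: [0.56, -0.56, -0.432, 0.432]
force: [0.2, 0.5, -0.5]
gripper_width: 85.6
```

```bash
python3 -c "
from h import *
go(440,-100,140,75)
go(362,-302,140,75)"
```

```text
t 12.30 p [453.1 245.1 142.3] jaw 75.3 tilt [-0.002 -0.    -1.   ] w 85.6 F [ 0.2  0.5 -0.5] q [-0.49  0.71 -0.13  1.78  0.13  0.66  0.62]
shift in tool axes now (m) [-0.3371  0.0024 -0.0749]
turn about tool y (rad) 0.005 shift after turn [-0.3367  0.0024 -0.0767]
t 12.30 p [453.1 245.1 142.3] jaw 75.3 tilt [-0.002 -0.    -1.   ] w 85.6 F [ 0.2  0.5 -0.5] q [-0.49  0.71 -0.13  1.78  0.13  0.66  0.62]
shift in tool axes now (m) [-0.5523  0.0025 -0.0507]
turn about tool y (rad) 0.005 shift after turn [-0.552   0.0025 -0.0536]
```

Call:
{"api": "jog_arm", "payload": {"steps": [[[-0.017,0,-0.004],0,0.0854],[[-0.03,0,-0.007],0,0.0854],[[-0.04,0,-0.009],0,0.0854],[[-0.04,0,-0.009],0,0.0854],[[-0.04,0,-0.009],0,0.0854],[[-0.04,0,-0.009],0,0.0854],[[-0.04,0,-0.009],0,0.0854],[[-0.04,0,-0.009],0,0.0854],[[-0.04,0,-0.009],0,0.0854],[[-0.03,0,0],0,0.0854],[[-0.03,0,0.003],0,0.0854],[[-0.03,0,0.003],0,0.0854]]}}

```text
time: 13.5
ee_pos: [411.6, -176.2, 142.7]
eef_rot: [0.562, -0.561, -0.43, 0.43]
force: [1.1, -0.2, 0.7]
gripper_width: 85.4
```

```bash
python3 -c "
from h import *
go(362,-302,140,75)"
```

```text
t 13.50 p [ 411.6 -176.2  142.7] jaw 74.9 tilt [-0.001  0.001 -1.   ] w 85.4 F [ 1.1 -0.2  0.7] q [ 0.48  0.64 -0.25  2.    0.29  0.53  1.34]
shift in tool axes now (m) [-0.1344  0.0026  0.0151]
turn about tool y (rad) -0.002 shift after turn [-0.1344  0.0026  0.0154]
```

Call:
{"api": "jog_arm", "payload": {"steps": [[[-0.03,0,0.003],0,0.045],[[-0.03,0,0.003],0,0.045],[[-0.03,0,0.004],0,0.045],[[-0.025,0,0.003],0,0.045],[[-0.015,0,0.002],0,0.045],[[0,0,0],0,0.045],[[0,0,0],0,0.045],[[0,0,0],0,0.045]]}}

```text
time: 14.3
ee_pos: [365.0, -296.1, 143.1]
eef_rot: [0.561, -0.56, -0.431, 0.431]
force: [0.7, -0.2, 0.7]
gripper_width: 44.9
```

```bash
python3 wr.py w7; python3 -c "
from h import *
go(362,-302,140,75)"
```

```text
t 14.35 p [ 365.  -296.1  143.2] jaw 75.2 tilt [-0.  0. -1.] w 45.3 F [-0.  -0.2 -0.1] q [ 0.78  0.66 -0.3   1.93  0.33  0.59  1.59]
shift in tool axes now (m) [-0.0065  0.0031  0.0014]
turn about tool y (rad) 0.003 shift after turn [-0.0065  0.0031  0.0014]
```

View pics/w7.png

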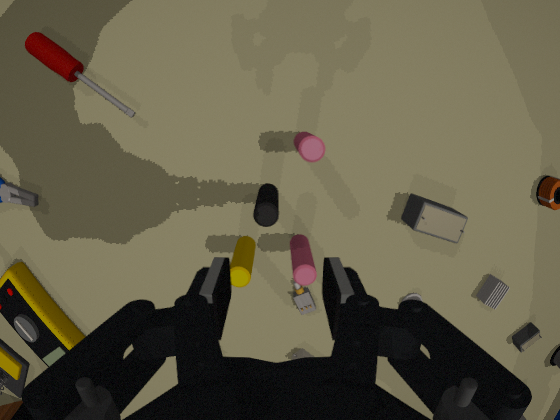

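```bash
python3 - <<'E'
from h import *
a=cv2.imread("pics/w7.png");cv2.imwrite("pics/w7c.png",cv2.resize(a[170:300,215:335],None,fx=5,fy=5))
for n,uv in dict(rod=(267,213),yel=(241,276),pink=(304,272),pink1=(312,149)).items(): print(n,wcast("w7",[uv],75).round(1),wpt("w7",uv).round(1))
print(wcast("w7",[(255,213),(279,213),(267,226)],75).round(1))
E
```

```text
rod [[ 363.1 -301.4]] [ 363.6 -301.6   73.1]
yel [[ 410.1 -336.6]] [ 409.8 -336.5   75.6]
pink [[ 419.7 -285.5]] [ 419.8 -285.5   74.8]
pink1 [[ 324.2 -256.6]] [ 324.3 -256.6   74.7]
[[ 360.7 -310.2]
 [ 365.4 -292.5]
 [ 373.2 -304.1]]
```

View pics/w7c.png

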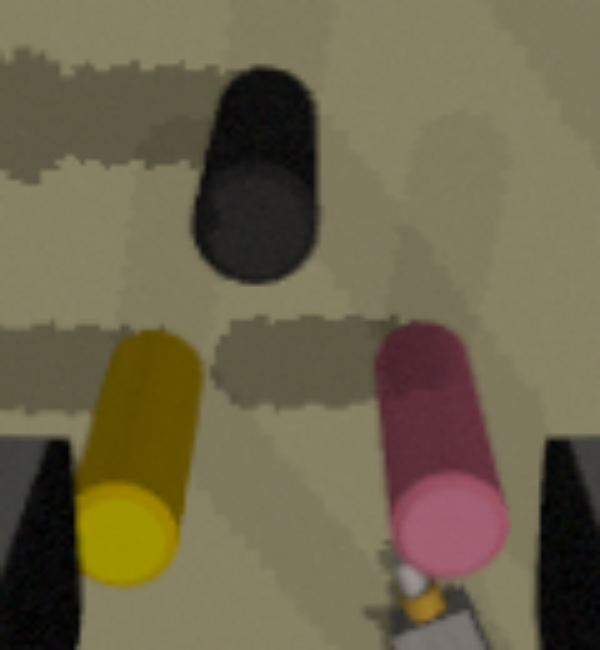

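Call:
{"api": "jog_arm", "payload": {"steps": [[[-0.0057,0.01,0.0006],0,0.045],[[0,0.03,0],0,0.045],[[0,0.03,0],0,0.045],[[0,0.03,0],0,0.045],[[0,0.016,0],0,0.045],[[0,0.006,0],0,0.045],[[0,0,0],0,0.045],[[0,0,0],0,0.0],[[0,0,0],0,0.0],[[0,0,0],0,0.0],[[0,0,0],0,0.0],[[0,0,0],0,0.0]]}}

```text
time: 15.55
ee_pos: [362.8, -302.8, 22.1]
eef_rot: [-0.56, 0.561, 0.431, -0.431]
force: [-0.1, 1.0, 5.9]
gripper_width: 18.3
```

```bash
python3 wr.py w8; python3 -c "
from h import *
go(454,245,120,75)"
```

```text
t 15.60 p [ 362.9 -302.8   22.1] jaw 75.2 tilt [ 0.001 -0.001 -1.   ] w 18.1 F [ 0.1 -0.2  6.1] q [ 0.71  0.89 -0.14  2.02  0.44  0.26  1.5 ]
shift in tool axes now (m) [ 0.5528 -0.0983  0.0521]
turn about tool y (rad) 0.003 shift after turn [ 0.5526 -0.0983  0.0536]
```

View pics/w8.png

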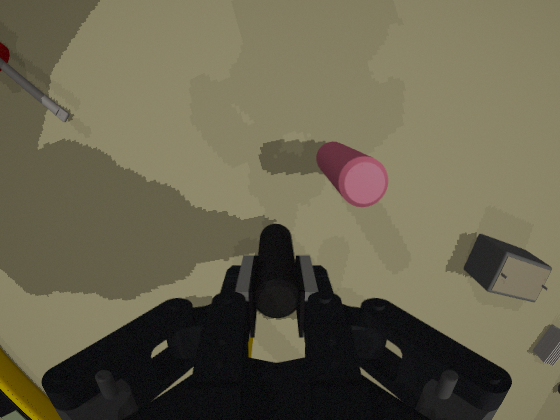

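The rod is gripped at about 18 mm. Lifting clear and carrying it back on the same arc.

Call:
{"api": "jog_arm", "payload": {"steps": [[[0,-0.015,0],0,0.0],[[0,-0.03,0],0,0.0],[[0,-0.04,0],0,0.0],[[0,-0.035,0],0,0.0],[[0.02,0,-0.002],0,0.0],[[0.036,0,-0.004],0,0.0],[[0.04,0,-0.004],0,0.0],[[0.04,0,-0.004],0,0.0],[[0.04,0,-0.004],0,0.0],[[0.04,0,-0.004],0,0.0],[[0.04,0,0.008],0,0.0],[[0.04,0,0.009],0,0.0]]}}

```text
time: 16.8
ee_pos: [443.3, -16.0, 141.8]
eef_rot: [-0.56, 0.561, 0.432, -0.431]
force: [1.5, 1.1, -1.4]
gripper_width: 18.1
```

```bash
python3 -c "
from h import *
go(454.5,245.4,142,75)"
```

```text
t 16.80 p [443.3 -16.  141.8] jaw 75.2 tilt [ 0.001 -0.    -1.   ] w 18.1 F [ 1.5  1.1 -1.4] q [ 0.08  0.63 -0.2   2.02  0.24  0.51  1.02]
shift in tool axes now (m) [ 2.555e-01 -2.000e-04  5.610e-02]
turn about tool y (rad) 0.003 shift after turn [ 2.554e-01 -2.000e-04  5.680e-02]
```

Call:
{"api": "jog_arm", "payload": {"steps": [[[0.04,0,0.009],0,0.0],[[0.04,0,0.009],0,0.0],[[0.04,0,0.009],0,0.0],[[0.04,0,0.009],0,0.0],[[0.04,0,0.009],0,0.0],[[0.03,0,0.007],0,0.0],[[0.018,0,0.003],0,0.0],[[0.007,0,0.001],0,0.0],[[0,0,0],0,0.0],[[0,0,0],0,0.0]]}}

```text
time: 17.8
ee_pos: [454.4, 242.0, 141.4]
eef_rot: [-0.56, 0.561, 0.431, -0.431]
force: [1.5, 0.5, -0.7]
gripper_width: 18.1
```

```bash
python3 wr.py w9; python3 -c "
from h import *
go(454.5,245.4,142,75)"
```

```text
t 17.85 p [454.4 241.9 141.4] jaw 75.1 tilt [ 0.    -0.001 -1.   ] w 18.2 F [ 0.5 -0.3 -1.2] q [-0.48  0.71 -0.13  1.78  0.14  0.66  0.62]
shift in tool axes now (m) [ 0.0034 -0.0006  0.0008]
turn about tool y (rad) 0.002 shift after turn [ 0.0034 -0.0006  0.0008]
```

View pics/w9.png

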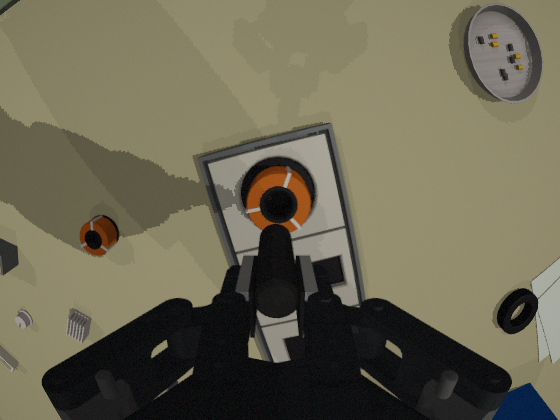

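```bash
python3 - <<'E'
from h import *
a=cv2.imread("pics/w9.png")
m=np.zeros(a.shape[:2],np.uint8);m[180:224,255:305]=(a[180:224,255:305].max(2)<60)
k,l,s,c=cv2.connectedComponentsWithStats(m);i=1+np.argmax(s[1:,4]);v,u=np.nonzero(l==i);print(s[i])
P=wcast("w9",np.c_[u,v],50).astype(np.float32);print("bore",cv2.minEnclosingCircle(P),P.mean(0))
# rod in hand: top end (z_top = TCP z -22+75+? ) at tool height; edges
D=np.load("pics/w9.npz");ztop=D["p"][2]-22.1+75
zf=D["p"][2]-22.1
cv2.imwrite("pics/w9c.png",cv2.resize(a[170:330,215:335],None,fx=4,fy=4))
for uv in[(276,298),(276,290)]: print(wpt("w9",uv).round(1))
for w in [wcast("w9",[(276,296)],ztop)[0]]: print("top",w, D["R"].T@np.r_[w-D["p"][:2],0])
# foot: far edge at (276,226), left 262, right 291 around v~238
for uv in[(276,226),(261,240),(291,240)]:
    w=wcast("w9",[uv],zf)[0];print(uv,w.round(1),(D["R"].T@np.r_[w-D["p"][:2],0]).round(1))
E
```

```text
[ 260  186   37   37 1063]
bore ((454.3891296386719, 244.95135498046875), 15.766766548156738) [454.32672 244.99335]
[454.8 243.1 193.6]
[450.2 244.4 194.9]
top [453.41614436 243.51814717] [ 1.19833102e+00 -1.03237630e-03  1.32479543e+00]
(276, 226) [448.8 244.7] [ 1.2 -0.   6.1]
(261, 240) [455.5 233.1] [-8.3  0.  -3.4]
(291, 240) [460.4 251.5] [10.7 -0.  -3.4]
```

View pics/w9c.png

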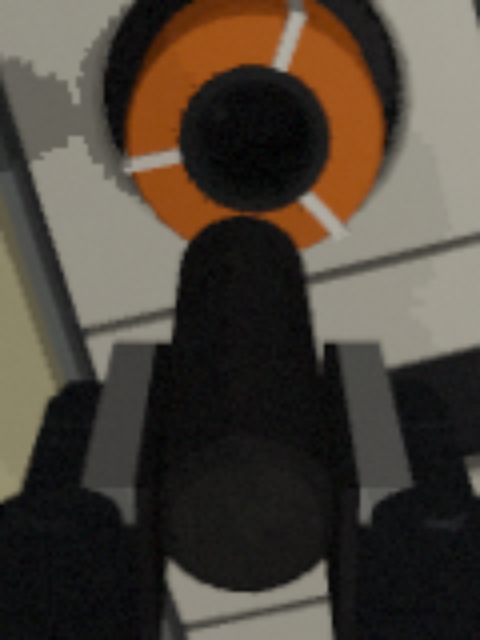

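```bash
python3 - <<'E'
from h import *
for f in("w8","w9"):
  D=np.load("pics/%s.npz"%f)
  for v in range(226,320,5):
    p=wpt(f,(276,v));print(f,v,(D["R"].T@(p-D["p"])).round(1))
E
```

```text
w8 226 [ 1.2 14.3  8.8]
w8 231 [1.2 6.8 8.3]
w8 236 [ 1.2 -2.7  8.9]
w8 241 [ 1.2 -8.3  8.2]
w8 246 [  1.2 -15.    8.1]
w8 251 [  1.2 -21.5   8.2]
w8 256 [  1.2 -27.8   8.3]
w8 261 [  1.2 -33.1   8.2]
w8 266 [  1.2 -39.4   8.7]
w8 271 [  1.2 -43.9   8.5]
w8 276 [  1.2 -47.6   8. ]
w8 281 [  1.2 -51.9   8. ]
w8 286 [  1.2 -53.6   6.6]
w8 291 [  1.2 -53.2   4. ]
w8 296 [  1.2 -53.1   1.4]
w8 301 [  1.2 -52.8  -1.2]
w8 306 [  1.2 -52.   -4.3]
w8 311 [  1.2 -53.6  -5.9]
w8 316 [  1.2 -52.4  -9.3]
w9 226 [ 1.2 15.2  8.5]
w9 231 [1.2 6.1 8.6]
w9 236 [ 1.2 -1.2  8.3]
w9 241 [ 1.2 -8.3  8.2]
w9 246 [  1.2 -14.5   7.9]
w9 251 [  1.2 -22.2   8.5]
w9 256 [  1.2 -27.3   8.1]
w9 261 [  1.2 -33.8   8.5]
w9 266 [  1.2 -39.7   8.9]
w9 271 [  1.2 -43.5   8.3]
w9 276 [  1.2 -48.3   8.4]
w9 281 [  1.2 -50.7   7.3]
w9 286 [  1.2 -53.    6.3]
w9 291 [  1.2 -51.1   2.7]
w9 296 [  1.2 -52.2   0.9]
w9 301 [  1.2 -53.2  -1. ]
w9 306 [  1.2 -51.4  -4.7]
w9 311 [  1.2 -53.1  -6.2]
w9 316 [  1.2 -52.3  -9.4]
```

Call:
{"api": "jog_arm", "payload": {"steps": [[[0.0018,0.01,0.0016],0,0.0],[[0,0.025,0],0,0.0],[[0,0.02,0],0,0.0],[[0,0.01,0],0,0.0],[[0,0,0],0,0.0],[[0,0,0],0,0.0]]}}

```text
time: 18.45
ee_pos: [453.3, 245.4, 76.6]
eef_rot: [-0.56, 0.56, 0.431, -0.431]
force: [0.3, -0.4, -1.5]
gripper_width: 18.0
```

```bash
python3 wr.py w10; python3 -c "
from h import *
go(453.3,244.1,32,75)"
```

```text
t 18.50 p [453.5 245.5  76.9] jaw 75.2 tilt [ 0.001  0.    -1.   ] w 18.1 F [ 0.7 -0.  -0.6] q [-0.5   0.82 -0.11  1.84  0.17  0.49  0.59]
shift in tool axes now (m) [-0.0014  0.0449 -0.0002]
turn about tool y (rad) 0.003 shift after turn [-0.0014  0.0449 -0.0002]
```

View pics/w10.png

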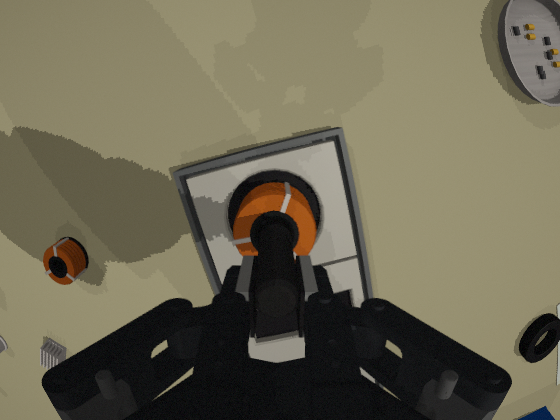

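```bash
python3 - <<'E'
import cv2
a=cv2.imread("pics/w10.png");cv2.imwrite("pics/w10c.png",cv2.convertScaleAbs(cv2.resize(a[170:290,215:335],None,fx=5,fy=5,interpolation=cv2.INTER_CUBIC),alpha=2))
E
```

```text
(no output)
```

View pics/w10c.png

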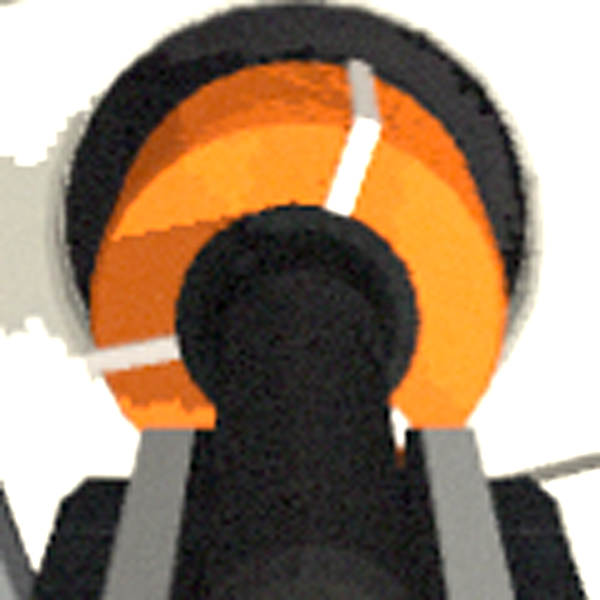

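The rod foot is over the bore, about 1 mm off along tool x. Correcting that and lowering gently.

Call:
{"api": "jog_arm", "payload": {"steps": [[[-0.001,0.002,0],0,0.0],[[0,0.003,0],0,0.0],[[0,0.003,0],0,0.0],[[0,0.003,0],0,0.0],[[0,0.003,0],0,0.0],[[0,0,0],0,0.0]]}}

```text
time: 19.1
ee_pos: [452.7, 244.4, 61.8]
eef_rot: [-0.56, 0.56, 0.431, -0.432]
force: [-0.4, 0.2, -1.2]
gripper_width: 17.8
```

```bash
python3 -c "
from h import *
go(453.3,244.1,32,75);print(st()[0]['wrist_torque'])"
```

```text
t 19.10 p [452.7 244.4  61.8] jaw 75.2 tilt [-0.001 -0.    -1.   ] w 17.8 F [-0.4  0.2 -1.2] q [-0.5   0.84 -0.1   1.85  0.17  0.46  0.59]
shift in tool axes now (m) [-0.0001  0.0298 -0.0006]
turn about tool y (rad) 0.003 shift after turn [-0.0001  0.0298 -0.0006]
[-0.01622404  0.02654487 -0.01337671]
```

No contact force with the foot at z≈40, so the rod is inside the bore. Lowering the rest of the way.

Call:
{"api": "jog_arm", "payload": {"steps": [[[0,0.005,0],0,0.0],[[0,0.006,0],0,0.0],[[0,0.006,0],0,0.0],[[0,0.005,0],0,0.0],[[0,0.004,0],0,0.0],[[0,0,0],0,0.0]]}}

```text
time: 19.7
ee_pos: [452.7, 244.4, 35.6]
eef_rot: [0.56, -0.56, -0.431, 0.432]
force: [0.0, -0.0, -1.0]
gripper_width: 18.1
```

```bash
python3 -c "
from h import *
go(453.3,244.1,32,75);print(st()[0]['wrist_torque'])"
```

```text
t 19.70 p [452.7 244.4  35.6] jaw 75.2 tilt [-0.001 -0.001 -1.   ] w 18.1 F [ 0. -0. -1.] q [-0.51  0.89 -0.09  1.87  0.18  0.4   0.58]
shift in tool axes now (m) [-0.0001  0.0036 -0.0007]
turn about tool y (rad) 0.003 shift after turn [-0.0001  0.0036 -0.0007]
[ 0.00422407 -0.04159903 -0.04448005]
```

Release and rise straight up, then turn toward the capacitor grasp (jaws at -29.5°).

Call:
{"api": "jog_arm", "payload": {"steps": [[[0,0.002,0],0,0.0],[[0,0,0],0,0.0],[[0,0,0],0,0.04],[[0,0,0],0,0.04],[[0,0,0],0,0.04],[[0,-0.01,0],0,0.05],[[0,-0.02,0],0,0.05],[[0,-0.04,0],0,0.0854],[[0,-0.04,0],0,0.0854],[[0,0,0],0,0.0854]]}}

```text
time: 20.7
ee_pos: [454.5, 245.4, 149.1]
eef_rot: [-0.56, 0.561, 0.434, -0.429]
force: [-0.6, 0.1, -1.1]
gripper_width: 85.2
```

```bash
python3 wr.py w11; python3 -c "
from h import *
go(427,-142,100,-29.5)
for uv in [(275,235)]:print(wpt('w11',uv))"
```

```text
t 20.75 p [453.8 244.9 146.9] jaw 75.2 tilt [ 0.004  0.002 -1.   ] w 85.4 F [-0.3 -0.  -1.1] q [-0.48  0.7  -0.14  1.78  0.14  0.67  0.61]
shift in tool axes now (m) [-0.381   0.046  -0.0731]
turn about tool y (rad) -1.315 shift after turn [-0.1674  0.0454  0.3501]
[495.80307786 235.36002775  17.29774038]
```

View pics/w11.png

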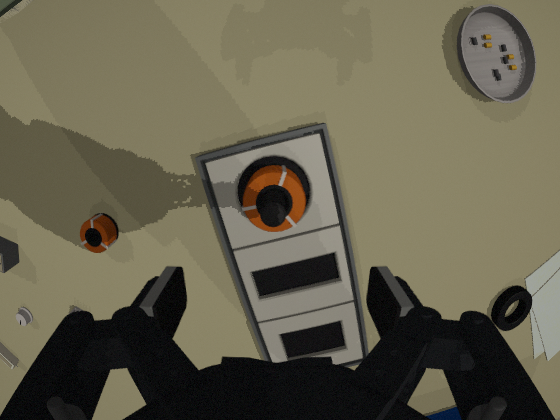

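```bash
python3 - <<'E'
from h import *
import numpy as np
print([wpt('w11',(u,v)).round(1).tolist() for u,v in [(272,216),(276,216),(274,220),(274,213)]])
a=cv2.imread("pics/w11.png");cv2.imwrite("pics/w11c.png",cv2.convertScaleAbs(cv2.resize(a[150:245,225:325],None,fx=6,fy=6,interpolation=cv2.INTER_CUBIC),alpha=2))
E
```

```text
[[455.2, 243.6, 84.4], [455.6, 246.7, 85.5], [458.6, 244.3, 84.5], [453.0, 245.8, 85.5]]
```

View pics/w11c.png

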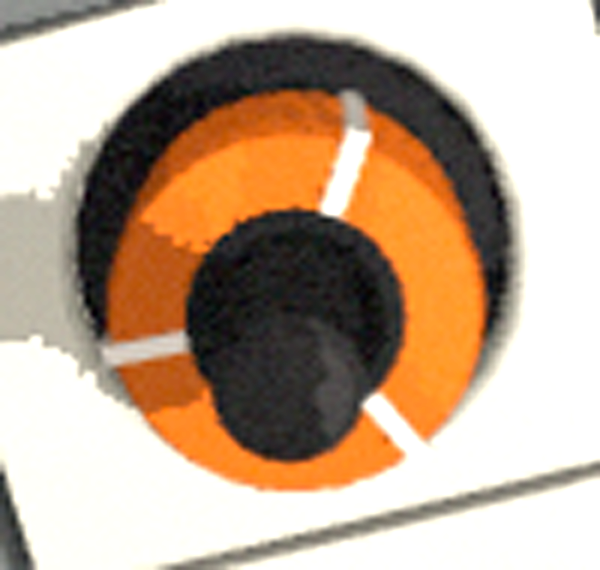

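The rod top is at z≈85, which is 10+75, so it is home. Next is the capacitor.

Call:
{"api": "jog_arm", "payload": {"steps": [[[0,0,0],0.148,0.0854],[[0,0,0],0.148,0.0854],[[0,0,0],0.148,0.0854],[[0,0,0],0.148,0.0854],[[0,0,0],0.148,0.0854],[[0,0,0],0.148,0.0854],[[0,0,0],0.148,0.0854],[[0,0,0],0.148,0.0854],[[0,0,0],0.148,0.0854],[[0,0,0],0.148,0.0854],[[0,0,0],0.148,0.0854],[[0,0,0],0.148,0.0854]]}}

```text
time: 21.95
ee_pos: [452.6, 244.4, 144.0]
eef_rot: [-0.687, 0.688, -0.165, 0.164]
force: [0.3, 0.6, 0.3]
gripper_width: 85.3
```

```bash
python3 -c "
from h import *
go(427,-142,110,-29.5)"
```

```text
t 21.95 p [452.6 244.4 144. ] jaw -26.9 tilt [-0.001 -0.    -1.   ] w 85.3 F [0.3 0.6 0.3] q [-0.77  0.74  0.39  1.79 -0.41  0.69 -0.62]
shift in tool axes now (m) [ 0.1522  0.0341 -0.3561]
turn about tool y (rad) 0.045 shift after turn [ 0.168   0.0341 -0.3489]
```

Call:
{"api": "jog_arm", "payload": {"steps": [[[0,0,0],0.045,0.0854],[[0.01,0,-0.02],0,0.0854],[[0.017,0.003,-0.035],0,0.0854],[[0.017,0.004,-0.035],0,0.0854],[[0.017,0.004,-0.035],0,0.0854],[[0.017,0.004,-0.035],0,0.0854],[[0.017,0.004,-0.035],0,0.0854],[[0.017,0.004,-0.035],0,0.0854],[[0.017,0.004,-0.035],0,0.0854],[[0.017,0.004,-0.035],0,0.0854],[[0.012,0.003,-0.025],0,0.0854],[[0,0,0],0,0.0854]]}}

```text
time: 23.15
ee_pos: [431.6, -119.8, 109.9]
eef_rot: [-0.683, 0.684, -0.18, 0.18]
force: [0.2, 0.7, 1.3]
gripper_width: 85.5
```

```bash
python3 wr.py w12; python3 -c "
from h import *
go(427,-142,110,-29.5)"
```

```text
t 23.20 p [ 431.9 -117.6  110. ] jaw -29.3 tilt [-0.001 -0.    -1.   ] w 85.5 F [ 0.4  1.1 -0.2] q [ 0.08  0.71  0.2   2.05 -0.33  0.42  0.02]
shift in tool axes now (m) [ 0.0077 -0.     -0.0237]
turn about tool y (rad) 0.003 shift after turn [ 0.0078 -0.     -0.0237]
```

View pics/w12.png

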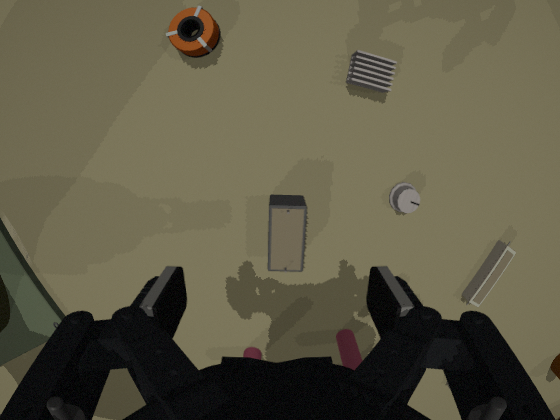

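```bash
python3 - <<'E'
from h import *
w=wcast("w12",[(271,206),(305,206),(303,271),(268,271)],36);print(w.round(1),w.mean(0),np.linalg.norm(np.diff(w,axis=0),axis=1), "longdir",np.degrees(np.arctan2(*(w[0]-w[3])[::-1])),np.degrees(np.arctan2(*(w[1]-w[2])[::-1])))
E
```

```text
[[ 431.9 -112. ]
 [ 455.  -125.1]
 [ 427.2 -174.3]
 [ 401.7 -159.8]] [ 428.97692051 -142.80644433] [26.4898619  56.55518612 29.33716176] longdir 57.68694801587189 60.57560934414514
```

Call:
{"api": "jog_arm", "payload": {"steps": [[[0.0077,0,-0.0235],0,0.0854],[[0,0.02,0],0,0.0854],[[0,0.03,0],0,0.0854],[[0,0.03,0],0,0.0854],[[0,0.025,0],0,0.0854],[[0,0.013,0],0,0.0854],[[0,0.005,0],0,0.0854],[[0,0,0],0,0.0854],[[0,0,0],0,0.0854]]}}

```text
time: 24.1
ee_pos: [428.0, -140.3, -12.1]
eef_rot: [-0.684, 0.684, -0.178, 0.178]
force: [-0.6, -0.3, 1.1]
gripper_width: 85.8
```

Call:
{"api": "jog_arm", "payload": {"steps": [[[0,0,0],0,0.0],[[0,0,0],0,0.0],[[0,0,0],0,0.0],[[0,0,0],0,0.0],[[0,0,0],0,0.0],[[0,0,0],0,0.0],[[0,0,0],0,0.0]]}}

```text
time: 24.8
ee_pos: [427.9, -140.6, -12.4]
eef_rot: [-0.684, 0.684, -0.178, 0.178]
force: [0.1, 0.2, 10.6]
gripper_width: 28.8
```

```bash
python3 wr.py w13; python3 -c "
from h import *
go(642,243,100,0)"
```

```text
t 24.85 p [ 427.9 -140.6  -12.4] jaw -29.2 tilt [ 0.001 -0.    -1.   ] w 28.9 F [-0.9  1.3 10.3] q [ 0.23  0.96  0.04  2.1  -0.37  0.08  0.11]
shift in tool axes now (m) [ 0.     -0.1123  0.4393]
turn about tool y (rad) -0.509 shift after turn [ 0.2142 -0.1122  0.3836]
```

View pics/w13.png

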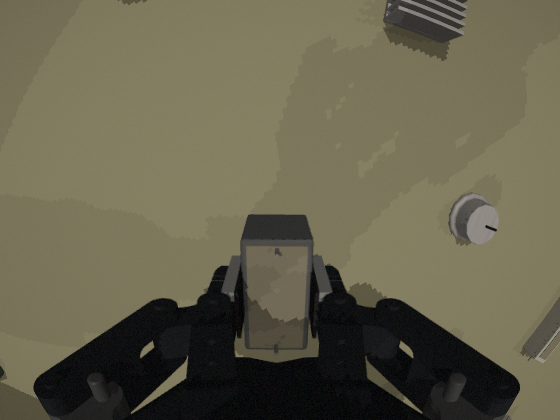

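Call:
{"api": "jog_arm", "payload": {"steps": [[[0,-0.015,0],0,0.0],[[0,-0.03,0],0,0.0],[[0,-0.035,0],-0.12,0.0],[[0,-0.03,0],-0.13,0.0],[[0,0,0],-0.13,0.0],[[0,0,0],-0.12,0.0],[[0.01,0,0.018],0,0.0],[[0.018,0,0.032],0,0.0],[[0.02,0,0.036],0,0.0],[[0.02,0,0.036],0,0.0],[[0.02,0,0.036],0,0.0],[[0.02,0,0.036],0,0.0]]}}

```text
time: 26.05
ee_pos: [538.0, 54.1, 97.3]
eef_rot: [-0.707, 0.707, -0.003, 0.003]
force: [0.5, -0.1, 0.3]
gripper_width: 29.0
```

```bash
python3 -c "
from h import *
go(641,243,100,-0.6)"
```

```text
t 26.05 p [538.   54.1  97.3] jaw -0.5 tilt [-0. -0. -1.] w 29.0 F [ 0.5 -0.1  0.3] q [-0.25  0.82  0.17  1.74 -0.21  0.6   0.03]
shift in tool axes now (m) [ 0.1013 -0.0028  0.1898]
turn about tool y (rad) 0.002 shift after turn [ 0.101  -0.0028  0.1899]
```

Call:
{"api": "jog_arm", "payload": {"steps": [[[0.019,0,0.036],0,0.0],[[0.019,0,0.036],0,0.0],[[0.019,0,0.036],0,0.0],[[0.019,0,0.036],0,0.0],[[0.015,0,0.028],0,0.0],[[0.01,0,0.02],0,0.0],[[0,0,0],0,0.0],[[0,0,0],0,0.0]]}}

```text
time: 26.85
ee_pos: [639.9, 243.2, 96.7]
eef_rot: [-0.707, 0.707, -0.003, 0.003]
force: [-0.3, -1.2, -0.9]
gripper_width: 28.5
```

```bash
python3 wr.py w14; python3 -c "
from h import *
go(640.7,245,-2.4,-0.6)"
```

```text
t 26.90 p [640.  242.6  97. ] jaw -0.6 tilt [-0.001 -0.001 -1.   ] w 28.8 F [ 0.1  0.  -1.7] q [-0.5   1.02  0.24  1.14 -0.24  1.   -0.25]
shift in tool axes now (m) [0.0008 0.0994 0.0025]
turn about tool y (rad) 0.001 shift after turn [0.0008 0.0994 0.0025]
```

View pics/w14.png

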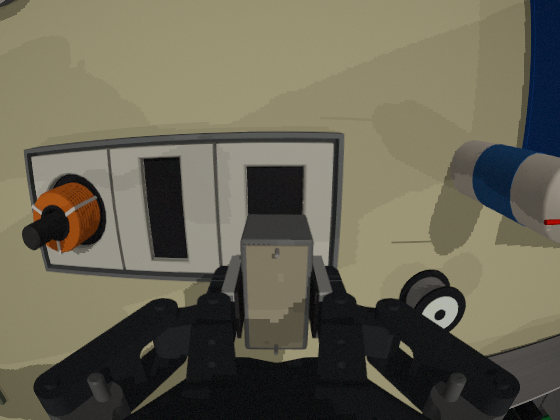

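```bash
python3 - <<'E'
from h import *
print(wcast("w14",[(247,168),(304,168),(246,200),(305,200),(276,165)],18).round(1).tolist())
print("narrow corners",wcast("w14",[(140,158),(181,157),(189,258),(152,260)],18).round(1).tolist())
D=np.load("pics/w14.npz");zt=D["p"][2]+12.4+36
w=wcast("w14",[(244,240),(312,240),(307,349),(244,349)],zt);print("cap",w.round(1).tolist(),w.mean(0))
E
```

```text
[[618.8, 279.0], [662.8, 278.6], [617.3, 253.5], [663.9, 253.0], [641.2, 281.1]]
narrow corners [[530.9, 290.2], [566.5, 289.2], [565.7, 202.7], [530.6, 199.9]]
cap [[628.3, 270.0], [655.6, 269.7], [655.5, 212.8], [625.2, 213.0]] [641.14256551 241.38266455]
```

Call:
{"api": "jog_arm", "payload": {"steps": [[[0,0.02,0.0022],0,0.0],[[0,0.03,0],0,0.0],[[0,0.028,0],0,0.0],[[0,0.012,0],0,0.0],[[0,0.006,0],0,0.0],[[0,0.002,0],0,0.0],[[0,0,0],0,0.0],[[0,0,0],0,0.0]]}}

```text
time: 27.7
ee_pos: [640.8, 245.8, 0.3]
eef_rot: [0.707, -0.707, 0.003, -0.004]
force: [-0.5, -0.0, -1.0]
gripper_width: 28.6
```

```bash
python3 -c "
from h import *
go(640.7,245,-2.4,-0.6)"
```

```text
t 27.70 p [6.408e+02 2.458e+02 3.000e-01] jaw -0.5 tilt [ 0.001  0.    -1.   ] w 28.6 F [-0.5 -0.  -1. ] q [-0.5   1.15  0.21  1.19 -0.26  0.83 -0.24]
shift in tool axes now (m) [-0.0001  0.0027 -0.0008]
turn about tool y (rad) 0.001 shift after turn [-0.0001  0.0027 -0.0008]
```

Call:
{"api": "jog_arm", "payload": {"steps": [[[0,0.0015,0],0,0.0],[[0,0.001,0],0,0.0],[[0,0,0],0,0.0],[[0,0,0],0,0.05],[[0,0,0],0,0.05],[[0,0,0],0,0.05],[[0,-0.015,0],0,0.05],[[0,-0.03,0],0,0.0854],[[0,-0.04,0],0,0.0854],[[0,-0.025,0],0,0.0854],[[0,0,0],0,0.0854]]}}

```text
time: 28.8
ee_pos: [642.0, 246.2, 111.6]
eef_rot: [0.708, -0.706, 0.001, -0.005]
force: [-0.1, 0.3, -0.1]
gripper_width: 85.6
```

```bash
python3 wr.py w15; python3 -c "
from h import *
go(597,-301,100,-58.1)"
```

```text
t 28.85 p [641.1 246.  109.2] jaw -0.5 tilt [ 0.003  0.001 -1.   ] w 85.2 F [-0.4  0.6 -2.1] q [-0.5   1.01  0.24  1.13 -0.24  1.03 -0.26]
shift in tool axes now (m) [-0.0392  0.0085 -0.5474]
turn about tool y (rad) 1.005 shift after turn [ 0.4411  0.0102 -0.3265]
```

View pics/w15.png

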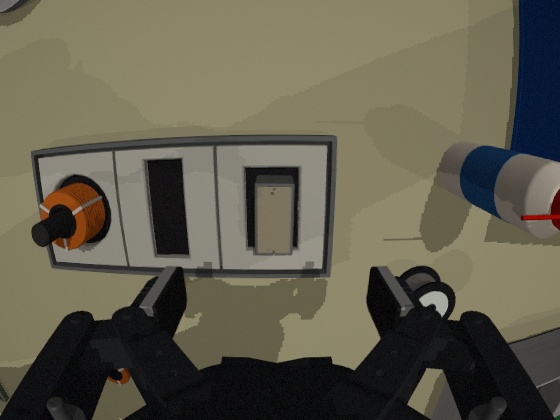

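```bash
python3 - <<'E'
from h import *
w=wcast("w15",[(257,184),(294,184),(292,254),(256,254)],46);print(w.round(1).tolist(),w.mean(0))
print([wpt("w15",p)[2].round(1) for p in[(265,195),(285,195),(265,245),(285,245)]])
E
```

```text
[[629.6, 272.2], [657.0, 271.9], [655.8, 215.6], [627.3, 216.0]] [642.42617543 243.90894707]
[np.float64(46.1), np.float64(45.9), np.float64(47.8), np.float64(45.0)]
```

The capacitor is flat at z≈46 and centred within 1 mm. The resistor is last.

Call:
{"api": "jog_arm", "payload": {"steps": [[[0,0,0],0.144,0.0854],[[0,0,0],0.144,0.0854],[[0,0,0],0.144,0.0854],[[0,0,0],0.144,0.0854],[[0,0,0],0.144,0.0854],[[0,0,0],0.144,0.0854],[[0,0,0],0.141,0.0854],[[0.016,0,-0.012],0,0.0854],[[0.032,0,-0.024],0,0.0854],[[0.032,0,-0.024],0,0.0854],[[0.032,0,-0.024],0,0.0854],[[0.032,0,-0.024],0,0.0854]]}}

```text
time: 30.05
ee_pos: [623.9, 64.9, 106.4]
eef_rot: [-0.618, 0.618, -0.344, 0.343]
force: [0.5, -0.3, 0.8]
gripper_width: 85.5
```

```bash
python3 -c "
from h import *
go(597,-301,100,-58.1)"
```

```text
t 30.05 p [623.9  64.9 106.4] jaw -58.1 tilt [-0.001 -0.    -1.   ] w 85.5 F [ 0.5 -0.3  0.8] q [-0.35  0.95  0.45  1.4  -0.47  0.9  -0.78]
shift in tool axes now (m) [ 0.2964  0.0065 -0.2163]
turn about tool y (rad) 0.000 shift after turn [ 0.2964  0.0065 -0.2162]
```

Call:
{"api": "jog_arm", "payload": {"steps": [[[0.032,0,-0.024],0,0.0854],[[0.032,0,-0.024],0,0.0854],[[0.032,0,-0.024],0,0.0854],[[0.032,0,-0.024],0,0.0854],[[0.032,0,-0.024],0,0.0854],[[0.032,0,-0.024],0,0.0854],[[0.032,0,-0.024],0,0.0854],[[0.03,0,-0.02],0,0.0854],[[0.025,0,-0.018],0,0.0854],[[0.013,0,-0.01],0,0.0854],[[0,0,0],0,0.0854],[[0,0,0],0,0.0854]]}}

```text
time: 31.25
ee_pos: [595.8, -294.4, 106.4]
eef_rot: [0.619, -0.618, 0.343, -0.343]
force: [0.6, 1.0, -0.2]
gripper_width: 85.1
```

```bash
python3 wr.py w16; python3 -c "
from h import *
go(597,-301,100,-58.1)"
```

```text
t 31.30 p [ 596.  -293.9  106.6] jaw -58.0 tilt [-0.     0.001 -1.   ] w 85.6 F [-0.   0.7  0.7] q [ 0.26  1.    0.39  1.23 -0.39  0.99 -0.32]
shift in tool axes now (m) [ 0.0065  0.0066 -0.0029]
turn about tool y (rad) 0.001 shift after turn [ 0.0065  0.0066 -0.0029]
```

View pics/w16.png

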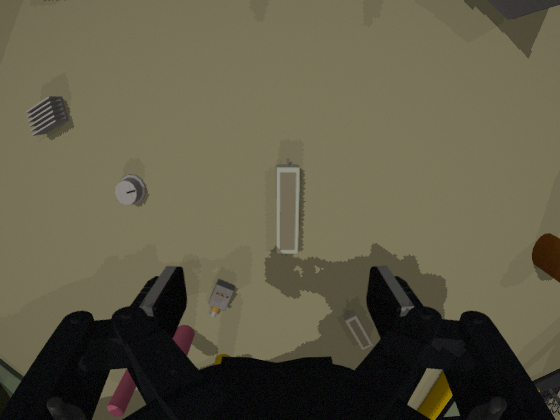

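```bash
python3 - <<'E'
from h import *
w=wcast("w16",[(277.5,167),(299,167),(299,252),(277,252)],19);print(w.round(1).tolist(),w.mean(0),np.degrees(np.arctan2(*(w[0]-w[3])[::-1])),np.degrees(np.arctan2(*(w[1]-w[2])[::-1])))
E
python3 -c "
from h import *
go(596.5,-301,-16.5,-58.1)"
```

```text
[[626.4, -276.1], [635.5, -290.6], [573.9, -330.7], [563.9, -314.6]] [ 599.93553722 -303.0149872 ] 31.668084549127627 33.07970838848318
t 31.30 p [ 596.  -293.9  106.6] jaw -58.0 tilt [-0.     0.001 -1.   ] w 85.6 F [-0.   0.7  0.7] q [ 0.26  1.    0.39  1.23 -0.39  0.99 -0.32]
shift in tool axes now (m) [ 0.0063  0.1231 -0.0034]
turn about tool y (rad) 0.001 shift after turn [ 0.0064  0.1231 -0.0034]
```

Call:
{"api": "jog_arm", "payload": {"steps": [[[0.007,0.01,-0.0022],0,0.06],[[0,0.03,0],0,0.06],[[0,0.03,0],0,0.06],[[0,0.028,0],0,0.06],[[0,0.016,0],0,0.06],[[0,0.007,0],0,0.06],[[0,0.002,0],0,0.06],[[0,0,0],0,0.06],[[0,0,0],0,0.06]]}}

```text
time: 32.2
ee_pos: [598.0, -303.0, -15.1]
eef_rot: [-0.618, 0.618, -0.343, 0.344]
force: [-0.4, 0.6, 0.6]
gripper_width: 59.8
```

```bash
python3 -c "
from h import *
go(597.8,-301,-16.5,-58.1)"
```

```text
t 32.20 p [ 598.  -303.   -15.1] jaw -58.1 tilt [ 0.001 -0.001 -1.   ] w 59.8 F [-0.4  0.6  0.6] q [ 0.29  1.16  0.33  1.27 -0.44  0.78 -0.27]
shift in tool axes now (m) [-0.0018  0.0014  0.0009]
turn about tool y (rad) 0.000 shift after turn [-0.0018  0.0014  0.0009]
```

Call:
{"api": "jog_arm", "payload": {"steps": [[[-0.0015,0.0015,0.001],0,0.06],[[0,0,0],0,0.06],[[0,0,0],0,0.0],[[0,0,0],0,0.0],[[0,0,0],0,0.0],[[0,0,0],0,0.0],[[0,0,0],0,0.0],[[0,0,0],0,0.0]]}}

```text
time: 33.0
ee_pos: [597.6, -301.1, -17.4]
eef_rot: [-0.618, 0.618, -0.343, 0.344]
force: [-1.5, 1.4, 5.7]
gripper_width: 16.7
```

```bash
python3 wr.py w17; python3 -c "
from h import *
go(548,245,100,-0.6)"
```

```text
t 33.05 p [ 597.7 -301.1  -17.4] jaw -58.1 tilt [ 0. -0. -1.] w 17.3 F [-1.2  0.3  5.7] q [ 0.29  1.16  0.33  1.27 -0.44  0.78 -0.27]
shift in tool axes now (m) [-0.4898 -0.1176  0.2465]
turn about tool y (rad) -1.004 shift after turn [-0.0553 -0.1174  0.5456]
```

View pics/w17.png

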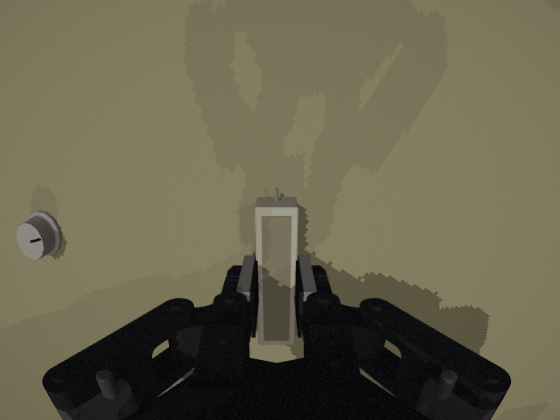

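Call:
{"api": "jog_arm", "payload": {"steps": [[[0,-0.01,0],0,0.0],[[0,-0.02,0],0,0.0],[[0,-0.025,0],0,0.0],[[0,-0.025,0],-0.1,0.0],[[0,-0.02,0],-0.13,0.0],[[0,-0.017,0],-0.13,0.0],[[0,0,0],-0.13,0.0],[[0,0,0],-0.13,0.0],[[0,0,0],-0.13,0.0],[[0,0,0],-0.13,0.0],[[0,0,0],-0.124,0.0],[[0,0,0],0,0.0]]}}

```text
time: 34.25
ee_pos: [597.4, -301.2, 99.8]
eef_rot: [-0.707, 0.707, -0.003, 0.003]
force: [-0.0, 0.4, -0.9]
gripper_width: 17.0
```

```bash
python3 wr.py w18; python3 - <<'E'
from h import *
D=np.load("pics/w17.npz");w=wcast("w17",[(276,207),(276,345)],19);m=w.mean(0)-D["p"][:2]
print(w,(D["R"].T@np.r_[m,0]).round(1));go(548,245,100,-0.6)
E
```

```text
[[ 629.51974642 -282.41576374]
 [ 566.21618152 -321.78988893]] [ 1.   0.  -0.3]
t 34.30 p [ 597.4 -301.2   99.7] jaw -0.7 tilt [ 0. -0. -1.] w 17.3 F [ 0.5 -0.8 -0.8] q [ 0.37  0.98  0.11  1.21 -0.12  0.95  0.49]
shift in tool axes now (m) [-5.640e-02 -4.000e-04  5.455e-01]
turn about tool y (rad) -0.002 shift after turn [-5.510e-02 -4.000e-04  5.456e-01]
```

View pics/w18.png

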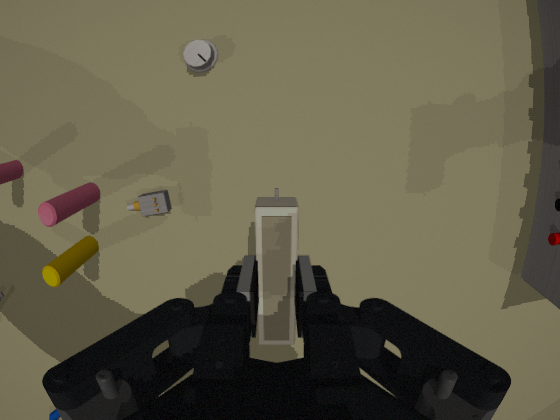

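Call:
{"api": "jog_arm", "payload": {"steps": [[[-0.002,0,0.02],0,0.0],[[-0.004,0,0.036],0,0.0],[[-0.004,0,0.04],0,0.0],[[-0.004,0,0.04],0,0.0],[[-0.004,0,0.04],0,0.0],[[-0.004,0,0.04],0,0.0],[[-0.004,0,0.04],0,0.0],[[-0.004,0,0.04],0,0.0],[[-0.004,0,0.04],0,0.0],[[-0.004,0,0.04],0,0.0],[[-0.004,0,0.04],0,0.0],[[-0.004,0,0.04],0,0.0]]}}

```text
time: 35.5
ee_pos: [555.9, 157.1, 99.6]
eef_rot: [-0.707, 0.707, -0.005, 0.005]
force: [0.1, -0.5, -0.9]
gripper_width: 17.0
```

```bash
python3 -c "
from h import *
go(547.3,245.3,100,-0.6)"
```

```text
t 35.50 p [555.9 157.1  99.6] jaw -0.8 tilt [ 0.001 -0.    -1.   ] w 17.0 F [ 0.1 -0.5 -0.9] q [-0.44  0.86  0.21  1.6  -0.24  0.71 -0.12]
shift in tool axes now (m) [-0.0098 -0.0005  0.0881]
turn about tool y (rad) -0.004 shift after turn [-0.0095 -0.0005  0.0881]
```

Call:
{"api": "jog_arm", "payload": {"steps": [[[-0.004,0,0.035],0,0.0],[[-0.003,0,0.027],0,0.0],[[-0.002,0,0.018],0,0.0],[[-0.001,0,0.008],0,0.0],[[0,0,0],0,0.0],[[0,0,0],0,0.0],[[0,0,0],0,0.0]]}}

```text
time: 36.2
ee_pos: [547.3, 242.3, 99.3]
eef_rot: [-0.707, 0.707, -0.004, 0.004]
force: [-0.3, 0.3, -0.1]
gripper_width: 17.4
```

```bash
python3 wr.py w19; python3 - <<'E'
from h import *
D=np.load("pics/w19.npz");zt=D["p"][2]+17.4+19
w=wcast("w19",[(276,207),(276,345)],zt);print("res",w,w.mean(0))
go(547.3,245.3,-7.4,-0.6)
E
```

```text
res [[548.74017333 279.26562304]
 [547.80222951 204.67910219]] [548.27120142 241.97236262]
t 36.25 p [547.3 242.5  99.3] jaw -0.7 tilt [ 0. -0. -1.] w 17.6 F [ 0.1 -0.4 -0.8] q [-0.58  0.89  0.24  1.52 -0.27  0.76 -0.25]
shift in tool axes now (m) [-0.      0.1067  0.0029]
turn about tool y (rad) -0.001 shift after turn [-0.      0.1067  0.0029]
```

View pics/w19.png

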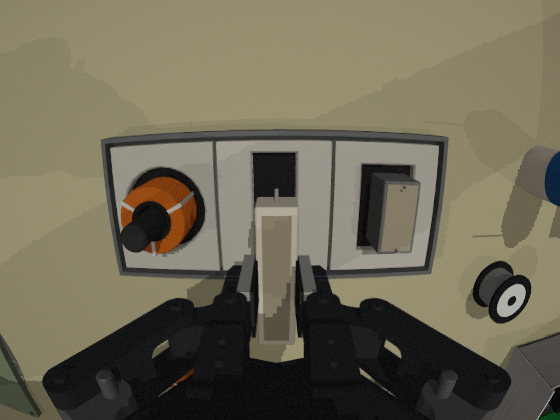

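Call:
{"api": "jog_arm", "payload": {"steps": [[[0,0.02,0.003],0,0.0],[[0,0.03,0],0,0.0],[[0,0.03,0],0,0.0],[[0,0.015,0],0,0.0],[[0,0.006,0],0,0.0],[[0,0.003,0],0,0.0],[[0,0,0],0,0.0],[[0,0,0],0,0.0]]}}

```text
time: 37.05
ee_pos: [547.5, 246.8, -3.8]
eef_rot: [0.707, -0.707, 0.003, -0.004]
force: [-0.7, -0.2, -0.5]
gripper_width: 17.0
```

```bash
python3 -c "
from h import *
go(547.3,245.3,-7.4,-0.6)"
```

```text
t 37.05 p [547.5 246.8  -3.8] jaw -0.6 tilt [ 0.001  0.001 -1.   ] w 17.0 F [-0.7 -0.2 -0.5] q [-0.56  1.05  0.18  1.56 -0.3   0.56 -0.23]
shift in tool axes now (m) [-0.0002  0.0036 -0.0015]
turn about tool y (rad) 0.000 shift after turn [-0.0002  0.0036 -0.0015]
```

Call:
{"api": "jog_arm", "payload": {"steps": [[[0,0.0015,-0.001],0,0.0],[[0,0.001,0],0,0.0],[[0,0,0],0,0.0],[[0,0,0],0,0.0],[[0,0,0],0,0.035],[[0,0,0],0,0.035],[[0,0,0],0,0.035],[[0,-0.01,0],0,0.035],[[0,-0.03,0],0,0.035],[[0,-0.04,0],0,0.06],[[0,-0.04,0],0,0.0854],[[0,-0.03,0],0,0.0854]]}}

```text
time: 38.25
ee_pos: [547.3, 245.6, 145.9]
eef_rot: [0.707, -0.707, 0.003, -0.004]
force: [-0.1, -0.2, -0.9]
gripper_width: 76.8
```

```bash
python3 wr.py w20; python3 -c "
from h import *
go(547.3,245.3,150,-0.6)"
```

```text
t 38.30 p [548.8 246.1 149.9] jaw -0.6 tilt [ 0.006  0.003 -1.   ] w 83.4 F [1.6 0.9 7.3] q [-0.6   0.82  0.26  1.47 -0.25  0.87 -0.27]
shift in tool axes now (m) [-0.0015 -0.0001 -0.0008]
turn about tool y (rad) 0.000 shift after turn [-0.0015 -0.0001 -0.0008]
```

View pics/w20.png

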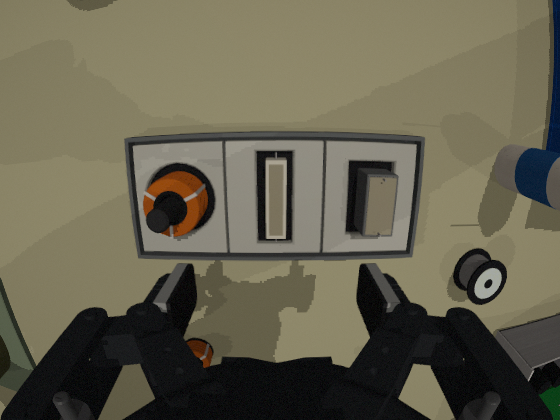

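All three parts are in their nests. I'll move the arm aside for a final check from the fixed cameras.

Call:
{"api": "jog_arm", "payload": {"steps": [[[0,-0.02,-0.02],0,0.0854],[[0,-0.02,-0.04],0,0.0854],[[0,-0.02,-0.04],0,0.0854],[[0,0,-0.04],0,0.0854],[[0,0,-0.04],0,0.0854],[[0,0,-0.04],0,0.0854],[[0,0,-0.04],0,0.0854],[[0,0,-0.02],0,0.0854],[[0,0,0],0,0.0854],[[0,0,0],0,0.0854]]}}

```text
time: 39.3
ee_pos: [544.1, -34.2, 203.0]
eef_rot: [0.707, -0.707, 0.004, -0.004]
force: [-0.3, 0.2, -0.6]
gripper_width: 85.4
```

```bash
python3 - <<'E'
from h import *
out=[]
p,d=manip.snapshot("top");cv2.imwrite("pics/t20.png",cv2.cvtColor(p,cv2.COLOR_RGB2BGR));C=cloud("top",d);Z=C[...,2]
obj=dict(coil=(158,240,50,18),rod=(158,240,85,18),cap=(160,172,46,14),res=(160,206,29,18),scoil=(234,242,26,14),scap=(242,159,26,14),sres=(411,210,13,14))
for n,(u,v,h,r) in obj.items():
    m=np.zeros(Z.shape,bool);m[v-r:v+r,u-r:u+r]=1
    m&=(abs(Z-h)<(7 if h>20 else 6))&(d>0)
    if n=="res": m&=(Z>24)
    k,l,s,c=cv2.connectedComponentsWithStats(m.astype(np.uint8))
    if k<2: print(n,"none");continue
    m=l==1+np.argmax(s[1:,4]);vv,uu=np.nonzero(m);P=cast("top",np.c_[uu,vv],h).astype(np.float32)
    print(n,m.sum(),"z %.1f"%np.median(Z[m]),P.mean(0).round(1),[np.round(x,1) for x in cv2.minAreaRect(P)])
p,d=manip.snapshot("scene");cv2.imwrite("pics/s20.png",cv2.resize(cv2.cvtColor(p[100:250,260:460],cv2.COLOR_RGB2BGR),None,fx=4,fy=4))
E
```

```text
coil none
rod none
cap 246 z 45.6 [639.4 243. ] [array([639.2, 242.5]), array([59.2, 30.6]), np.float64(89.2)]
res 171 z 28.7 [545.7 244.5] [array([545.2, 243.7]), array([75.7, 16.5]), np.float64(89.2)]
scoil none
scap none
sres 93 z 11.9 [ 524.5 -436.3] [array([ 524.6, -436.1]), array([47.9, 14.6]), np.float64(63.5)]
```

View pics/t20.png

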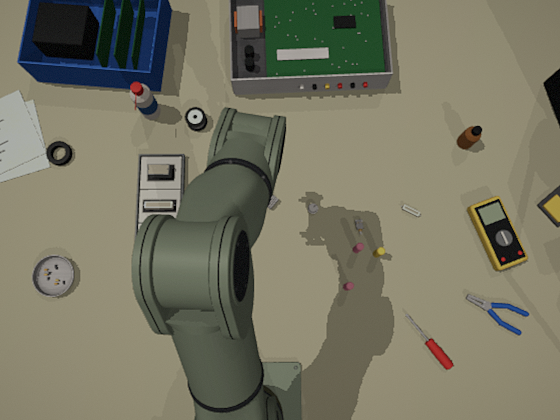

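View pics/s20.png

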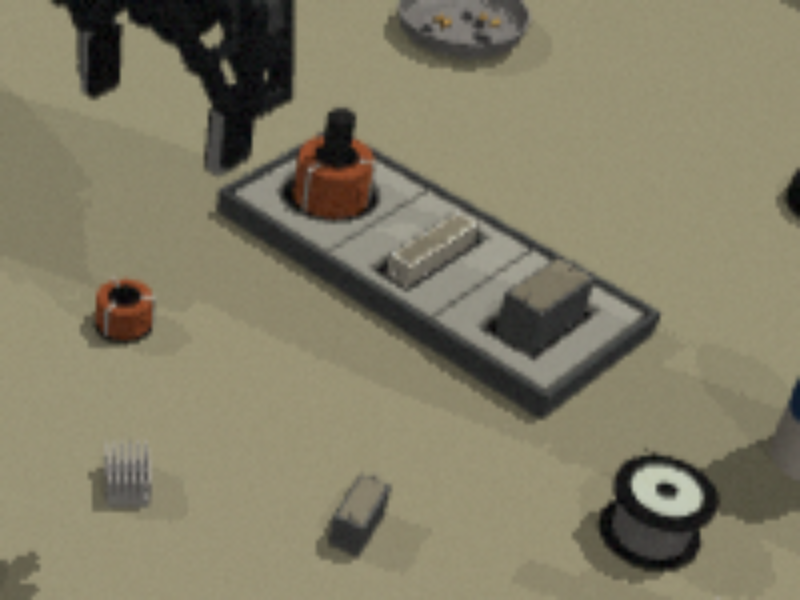

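All parts are seated, and the small coil and small capacitor show at the same scene pixels as at the start, (291,177) and (350,228). Handing in.

```bash
python3 -c "
from cell import manip
print(manip.hand_in())"
```

```text
the job is handed in; nothing more can be done
None
```

I put the larger coil, capacitor and longer resistor in their nests and stood the ferrite rod in the coil, then handed in at about 39 s. No verdict came back.

**One failed grasp:** the first try at the coil closed the fingers on its top face, with about 27 N at the wrist. The real fingertips sit about 27 mm behind the stated TCP, so I corrected every height after that. The coil stayed upright and the second grasp held.

**Last checks:**

| Part | Centre (mm) | Distance from nest centre | Top height (mm) |
|---|---|---|---|
| Coil | (454.4, 245.4) | within 1 mm | 48.6 measured, 50 expected |
| Rod | in the bore | – | about 85, so fully home |
| Capacitor | (642.4, 243.9) wrist, (639.3, 242.8) top | within 3 mm | about 46, flat |
| Resistor | (545.5, 244.1) | within 3 mm | 28.7 measured, 29 expected |

- **Camera disagreement:** the wrist and top cameras differ by up to about 3 mm on the capacitor, and on the coil and resistor before I picked them up.
- **Look-alikes:** the small resistor measured where it started. The small coil and small capacitor were only compared by eye in the scene picture and showed no shift; the arm hid them in the final top view. The fingers never touched any of the three.
- **Coil and rod at the end:** the arm hid them too in the final top view. Their numbers come from the wrist camera just after each was placed, and the last scene picture shows both still in place.

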